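# Load, tag and start the cast dryer

## Robot

A 6-joint arm with a two-finger parallel gripper is mounted at the origin on the work surface. World frame = base frame: x ahead of the robot, y to its left, z up, the work surface at z = 0. Lengths are in mm, angles in rad, forces in N, time in s.
With the tool pointing down it reaches from about 350 to 775 mm from the base axis. Payload 7.3 kg.
Tool frame: the origin (TCP) lies at the very end of the fingers, on their centre line; the grasp point (between the pads) lies 19 mm behind it (bot.tcp_to_grasp is the distance from the TCP to the grasp point, in mm); z points along the fingers, y is the direction in which the jaws open and shut (so a half turn about z gives the same grasp; the last joint's range is limited). The gripper opens to 92 mm and grips with 3 to 60 N. Pads are 19 mm wide; open, the fingers measure 130 mm over their backs; the gripper's body (75 mm by 190 mm) begins 47 mm behind the grasp point.
Start: joints at [1.094, 0.342, 1.524, -0, 1.275, -0.146], TCP at [170.506, 496.561, 226.741] pointing down, gripper open.
Joint ranges: [-2.53, 2.53], [-0.77, 2.02], [0.04, 2.7], [-1, 4.14], [0.28, 2.66], [-3.11, 3.11]. Speed limits (rad/s): [2.57, 2.57, 3.14, 3.14, 3.14, 3.14].

## Interface

Orientations are given as [roll, pitch, yaw] about the fixed x, y, z axes, in that order (R = Rz(yaw) Ry(pitch) Rx(roll)).
In Python, from plant import bot gives the robot as it stands. The module is installed in compiled form; this text tells all that it offers.
- The arm moves only by the tool carry_out, never from a script. Its argument "motion" is a list of rows, each a list of 5 numbers: the closure, from 0 (fully open) to 1 (shut), then the shift along the tool's x, y, z in mm, then the turn about the tool's z in degrees. In form: [[claw, dx, dy, dz, spin], ...]. A call has 1 to 10 rows; each row is the pose to reach, as a shift and turn from the pose measured when the call began, along the tool's axes at that moment; what a row does not reach only later rows make up. A row lasts 1/8 s, in which the tool goes at most 62.5 mm and 10.7 degrees, less where a joint would pass 70% of its speed; a pose out of reach is approached as far as the arm can. A call with a gripper value outside its range is refused whole. The fingers move at their own pace and stop on an object; the grip force is fixed at half the most. Time passes only in rows, so rows that repeat a pose let the fingers close. It gives the time, the measured TCP pose, the force and the opening at its end, in the units of the state.
- bot.get_obs(): the state, without advancing time (a new reading comes with each control period).
- bot.capture(name): name is "scene" or "top" or "wrist"; returns a dict with "color" (400x640x3 uint8, red, green, blue), "depth" (400x640 float32, mm along the optical axis (not along the pixel's ray), 0 where there is no reading), "K" (3x3 intrinsics, pixels), "camera_from_world" (4x4, takes a point from world to camera coordinates). Camera axes: x right, y down, z forward; pixel columns grow to the right and rows downward; lengths in mm; the calibration is good to about 2 mm. The wrist camera is an equidistant fisheye: a pixel r from the principal point sees the ray r / f radians off the axis. A picture is of the moment at which its call begins.
- bot.close_job(): hands the job in, once; it reports no verdict.
The state is a dict: "time": time; "joint_positions": joint angles; "dq": joint speeds; "tau": joint torques, N m; "tool_pos": TCP position; "tcp_rot": TCP orientation; "contact_force": force on the tool from outside, world axes, zero at the start; "moment": the same for the moment, N m; "grip_width": finger opening in mm.
Only numpy, scipy, OpenCV 4.12 (cv2) and the standard library are available. Lean on these libraries where they do the work, as an engineer would, in place of code of your own. Each camera call takes 0.05 s, during which the arm holds its last target.

## Task

Get the casts drying: take the impression tray that was left on the dryer's tray off it and lay it on the bench, stand every stone cast on the dryer's tray, teeth up, one to a bay, centred and square with the bays so that they make neat rows, and clip the case tag's snap hook onto the eye on that tray's front so that its gate has sprung shut behind the bar and it hangs there. When the dryer's tray is loaded and tagged, start the dryer: push its knob in and turn it clockwise past the safety stop as far as it goes. Some casts may get knocked while you work, so put them right; do not knock over the bottle or the jar.

Things in the scene. Friction and masses are not known exactly. Their poses are not given: they have to be found in the camera images.
- cast1_mid (a point): dental stone cast of half an arch (a quadrant), pale yellow, a block 54 mm long (its x), 28 mm wide (its y), base 16 mm high with vertical sides, a narrower row of teeth on top, 27 mm high in all, 0.07 kg or so; this point is on its centre line 12 mm above its underside, z up. Four to six of the six are there, standing teeth up on the bench
- cast2_mid (a point): another such cast, same size and point as cast1_mid
- cast3_mid (a point): another such cast, same size and point as cast1_mid
- cast4_mid (a point): another such cast, same size and point as cast1_mid
- cast5_mid (a point): another such cast, same size and point as cast1_mid
- cast6_mid (a point): another such cast, same size and point as cast1_mid
- bay1 (a point): centre of one of the six equal bays (72 x 60 mm, long along x) marked by embossed lines on the drying tray's flat floor, at floor height; x points away from the tray's front edge, y to the left; bays 1, 2, 3 are the row at the tray's front (the robot's side) from left to right, 4, 5, 6 the row behind; pitch 72 mm between rows, 60 mm along a row. The tray's rim stands 13 mm above its floor, 42 mm outside the centres of the rows and 46 mm beyond the centres of the end bays
- bay2 (a point): centre of one of the six equal bays (72 x 60 mm, long along x) marked by embossed lines on the drying tray's flat floor, at floor height; x points away from the tray's front edge, y to the left; see bay1
- bay3 (a point): centre of one of the six equal bays (72 x 60 mm, long along x) marked by embossed lines on the drying tray's flat floor, at floor height; x points away from the tray's front edge, y to the left; see bay1
- bay4 (a point): centre of one of the six equal bays (72 x 60 mm, long along x) marked by embossed lines on the drying tray's flat floor, at floor height; x points away from the tray's front edge, y to the left; see bay1
- bay5 (a point): centre of one of the six equal bays (72 x 60 mm, long along x) marked by embossed lines on the drying tray's flat floor, at floor height; x points away from the tray's front edge, y to the left; see bay1
- bay6 (a point): centre of one of the six equal bays (72 x 60 mm, long along x) marked by embossed lines on the drying tray's flat floor, at floor height; x points away from the tray's front edge, y to the left; see bay1
- eye_bar (a point): middle of the bar of the eye on the tray's front, a rigid loop of 6 mm steel rod. The bar runs level along y, 44 mm between its two legs, its axis 118 mm above the bench, 45 mm out from the dryer's front face; the legs run back and down to the tray's rim, 67 mm behind. x points from the bar to the tray, y left, z up. The space before and under the bar is free
- hook_crown (a point): middle of the crown (top bar) of the case tag's snap hook, where to take it: 36 mm long (x), 9 mm thick (y), 14 mm high; this point is 7 mm below its top and 24 mm above hook_loop. x points to the gate side, z up. The tag: a flat steel hook with a blank plate 40 x 46 mm, 3 mm thick, riveted under it, 108 mm tall in all, 0.08 kg
- holder_top (a point): middle of the top of the fixed wooden holder (66 x 50 mm, 34 mm high) in whose slot the tag stands at the start, plate down, hook up, 26 mm deep with up to 2 mm of play: lift it straight up by 35 mm or more. x runs along the slot
- hook_loop (a point): middle of the hook's loop, in which the bar shall hang; same axes as hook_crown. Inside the loop is free from x = -10 to +11 mm and z = -17 to +17 mm. The side to which x points is closed by the gate (z from -16 to +8 mm, outer face at x = +17 mm) and above it by the fixed nose (x = +11 to +18 mm, z = +8 to +17 mm)
- hook_mouth (a point): the place on the gate where a bar goes in: 2 mm above hook_loop, 17 mm to its x side. With the bar level with this point (within 4 mm) and along the hook's y, move the hook along its x: the bar pushes the gate in and is past the nose 12 mm after touching; 18 mm is best. When the hook is then lowered 10 mm or let go, the bar rides up behind the nose under the crown and the gate springs shut
- imp_handle (a point): on the flat handle of the plastic impression tray, at the handle's middle; it starts lying upright somewhere on the drying tray's floor. The handle is a level plate 40 mm long (x), 14 mm wide (y), 4 mm thick, this point at its mid-thickness, 10 mm above the underside; the shallow tray itself (50 x 56 mm, 16 mm high, 0.03 kg) lies on the side to which x points, its middle 46 mm off. The bench between robot and dryer is clear
- gate (a joint): angle of the sprung gate: 0 shut, up to 1.0 rad pushed in (to the inside of the loop); hinged at its lower end; it takes 2 to 6 N at the bar to open it
- start_grip (a point): on the upright axis of the black start knob on the right-hand part of the dryer's top, half-way up its grip bar: 38 mm long (x of this frame, which turns with the knob), 11 mm wide (y), 18 mm high, on a skirt 44 mm across. This point is 9 mm above the skirt, 20 mm above the dryer's top. Off: bar along the dryer's depth, its white mark to the front
- start (a joint): turn of the knob, clockwise from above: 0 off, 1.57 rad fully on (end stop). Unless the knob is pushed in, it is stopped at about 0.3 rad; it must be kept in until 0.9 rad; it stays where it is left (light friction)
- start_push (a joint): how far the knob is pushed in (down), 0 to 0.008 m, against a spring: 5 N to start, 13 N fully in; at 0.006 m or more it clears the safety stop
- jar: a bystander: glass jar, 52 mm across, 75 mm high, origin under its centre, z up
- bottle: a bystander: plastic bottle, 60 mm across, 160 mm high, origin under its centre, z up
Not all that is in view belongs to the job. What is shaped like the part that bears cast3_mid but black or turquoise is not meant.

How it is judged:
By the outcome, as a careful person would: the job done as asked, in the order asked, and still so for the second after the job is handed in, with the robot touching nothing.
Of cast1, cast2, cast3, cast4, cast5, cast6 only 4 to 6 are there at a start; the rules pass over those that are not, and their reading is None.
At some moment in a run one of cast1, cast2, cast3, cast4, cast5, cast6 may be knocked a few centimetres aside while the robot is not near it.
It also fails if it takes over 210 s, if anything falls off the work surface, if the arm or the gripper's body presses on something with over 40 N, if the wrist force passes 120 N, or if a joint passes its speed limit or range.

## Working session

There is one attempt and no reset: what is moved stays moved. The work goes in short steps, Python scripts to look and compute and a tool call to move; the robot and the scene stay as the last step left them, time stands still between calls to the robot, and variables do not carry over. Pictures are saved under pics/ and viewed, and the job is handed in when it is done.

Besides the shell and the picture viewer there is one more tool, called after "Request:" by a JSON object that holds its "fn" and its "kwargs". carry_out: Moves the arm, as the interface text tells. Its arguments: {"type":"object","properties":{"motion":{"type":"array","items":{"type":"array","items":{"type":"number"}}}},"required":["motion"]}

```bash
mkdir -p pics; ls; cat > h.py <<'E'
import numpy as np, cv2
from plant import bot
def save(img,name,scale=1.0):
    im=cv2.cvtColor(img,cv2.COLOR_RGB2BGR)
    if scale!=1: im=cv2.resize(im,None,fx=scale,fy=scale,interpolation=cv2.INTER_CUBIC)
    cv2.imwrite('pics/'+name,im)
def ray(c,u,v):
    T=c["camera_from_world"];R=T[:3,:3];t=T[:3,3];K=c["K"]
    d=np.linalg.inv(K)@np.array([u,v,1.0])
    return -R.T@t, R.T@d
def onz(c,u,v,z):
    o,d=ray(c,u,v); s=(z-o[2])/d[2]; return o+s*d
def proj(c,p):
    T=c["camera_from_world"]; q=T[:3,:3]@np.array(p,float)+T[:3,3]; k=c["K"]@q; return k[:2]/k[2]
def cloud(c):
    T=c["camera_from_world"];K=c["K"];d=c["depth"].astype(float)
    v,u=np.mgrid[0:d.shape[0],0:d.shape[1]]
    P=np.stack([(u-K[0,2])/K[0,0]*d,(v-K[1,2])/K[1,1]*d,d],-1)
    W=(P-T[:3,3])@T[:3,:3]
    W[d==0]=np.nan
    return W
E
python3 - <<'E'
from h import *
o=bot.get_obs(); print(o)
for n in ("scene","top","wrist"):
    c=bot.capture(n); save(c["color"],n+"0.png",1.25); print(n,c["K"].tolist(),c["camera_from_world"].round(3).tolist())
E
```

```text
pics
{'time': 0.0, 'joint_positions': array([ 1.09395679e+00,  3.42730334e-01,  1.52501963e+00,  2.33095493e-05,
        1.27538777e+00, -1.45999416e-01]), 'dq': array([ 0.00037158, -0.00021132, -0.00178959, -0.00020559,  0.0007764 ,
        0.00016829]), 'tau': array([ 5.87968734e-04, -4.31235480e+01, -2.44225377e+01,  7.18339370e-02,
        5.57885470e-02, -1.25299903e-04]), 'tool_pos': array([170.32410929, 496.17571609, 226.04009882]), 'tcp_rot': array([-3.14006725e+00, -2.46832788e-04,  2.81074554e+00]), 'contact_force': array([0.66406477, 0.00276059, 0.47576664]), 'moment': array([0.0460404 , 0.01262671, 0.01007201]), 'grip_width': 91.77504839948047}
scene [[393.81950548517364, 0.0, 319.9861884263954], [0.0, 393.81950548517364, 202.2307564353633], [0.0, 0.0, 1.0]] [[0.436, 0.9, 0.0, -180.508], [0.586, -0.284, -0.759, -243.282], [-0.683, 0.331, -0.651, 1488.735], [0.0, 0.0, 0.0, 1.0]]
top [[407.70388863902855, 0.0, 312.8637262208474], [0.0, 407.70388863902855, 197.95963804845027], [0.0, 0.0, 1.0]] [[-0.023, -1.0, -0.007, -37.817], [-0.988, 0.024, -0.151, 526.808], [0.151, 0.004, -0.989, 1099.316], [0.0, 0.0, 0.0, 1.0]]
wrist [[309.70691628693146, 0.0, 319.060366265295], [0.0, 309.70691628693146, 195.16936092006486], [0.0, 0.0, 1.0]] [[0.325, 0.946, -0.001, -523.256], [0.903, -0.31, 0.299, -38.274], [0.283, -0.098, -0.954, 391.765], [0.0, 0.0, 0.0, 1.0]]
```

View pics/scene0.png

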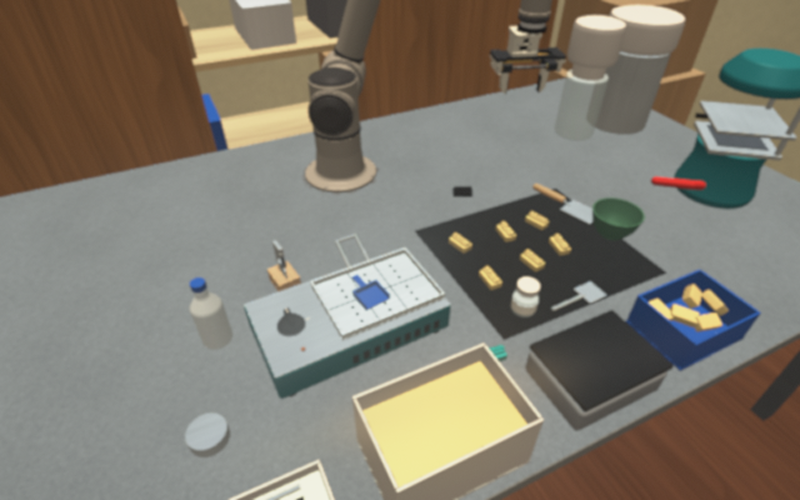

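View pics/top0.png

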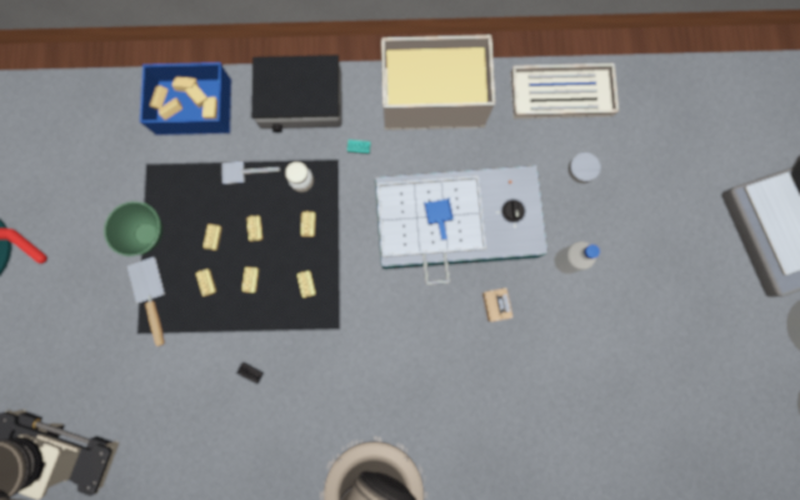

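View pics/wrist0.png

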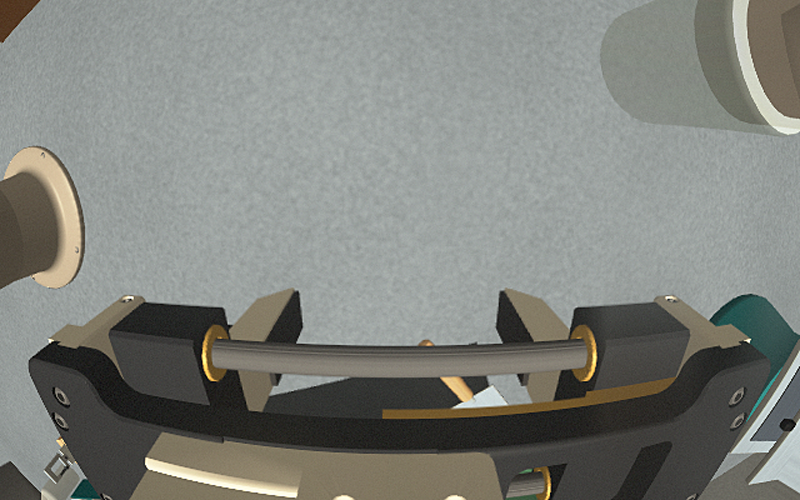

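Six tan casts appear on the black mat in top0 at (212,237), (255,228), (308,224), (205,282), (250,280) and (306,284). Lookalikes:
- black block at (250,372)
- turquoise block at (359,146)
- loose casts in the blue box at (160-210, 85-108), which are not on the bench

The other parts are:
- blue impression tray at (438,213)
- eye at (436,270)
- tag holder at (498,304)
- knob at (513,210)
- bottle at (585,255)
- jar at (298,175)

I'll check these in close crops next.

```bash
python3 - <<'E'
from h import *
c=bot.capture("top"); im=c["color"]
a=cv2.resize(im[115:275,100:280],None,fx=4.4,fy=3.7,interpolation=cv2.INTER_CUBIC); save(a,"mat.png")
a=cv2.resize(im[125:265,295:490],None,fx=4,fy=4,interpolation=cv2.INTER_CUBIC); save(a,"dry.png")
W=cloud(c)
for n,(u,v) in dict(jar=(298,175),bot=(585,255),tag=(503,304),knob=(513,210),eye=(436,283),trayfloor=(460,200),dryertop=(530,240),imp=(438,210),imph=(443,232),bench=(350,380)).items():
    print(n,W[int(v/1.25),int(u/1.25)].round(1))
# casts: yellow mask
hsv=cv2.cvtColor(im,cv2.COLOR_RGB2HSV)
m=cv2.inRange(hsv,(15,50,120),(35,255,255))
n,l,s,ce=cv2.connectedComponentsWithStats(m)
for i in range(1,n):
    if s[i,4]>60:
        cnt=np.argwhere(l==i)[:,::-1].astype(np.float32); w=W[l==i]; w=w[~np.isnan(w[:,0])]
        print(s[i],ce[i].round(1),cv2.minAreaRect(cnt),onz(c,*ce[i],18).round(1)[:2],np.percentile(w[:,2],[10,50,90]).round(1))
E
```

```text
jar [687.9 153.4  74.6]
bot [ 484.4 -439.7  148.7]
tag [ 394.  -286.2   66.4]
knob [ 590.  -310.2  105.6]
eye [ 438.7 -139.   119. ]
trayfloor [ 619.8 -202.6   84.4]
dryertop [ 528.9 -350.6   78.5]
imp [ 598.7 -152.9   84.7]
imph [ 549.3 -160.7   96.9]
bench [235.4  48.3  -0.7]
[ 308   37   83   46 3602] [349.5  59.6] ((349.15435791015625, 59.52167510986328), (44.88268280029297, 81.43477630615234), 88.53119659423828) [ 946.6 -169.7] [ 95.4  98.4 101. ]
[139  61  34  33 468] [156.7  75.5] ((157.25001525878906, 75.75001525878906), (43.84062194824219, 16.26345443725586), 45.0) [911.  408.7] [60.4 66.3 71.3]
[120  69  25  26 320] [130.7  82.1] ((130.25, 81.75), (25.455841064453125, 17.677669525146484), 45.0) [892.3 485.8] [59.7 66.8 73.4]
[240 169  13  21 236] [245.9 178.7] ((245.76898193359375, 178.77244567871094), (11.792459487915039, 20.180051803588867), 4.763641834259033) [589.6 141. ] [ 2.6 18.  27.1]
[197 172  13  21 240] [203.  182.1] ((203.0, 182.0), (20.0, 12.0), 90.0) [582.8 264.1] [ 1.4 17.4 26.2]
[162 179  15  21 239] [169.1 189.1] ((169.09616088867188, 189.01922607421875), (
[... 232 characters left out ...]
4.2 271.7] [ 2.1 18.3 27. ]
[156 215  17  22 248] [164.1 225.5] ((164.06423950195312, 225.38075256347656), (20.880613327026367, 12.16439437866211), 73.3007583618164) [460.6 372.2] [ 2.8 18.2 27.4]
[237 216  16  22 244] [244.5 226.7] ((244.42941284179688, 226.68235778808594), (20.608394622802734, 12.039642333984375), 77.47119140625) [451.6 144.6] [ 1.4 18.3 26.7]
[387 231  22  26 319] [395.4 244. ] ((397.214599609375, 243.66827392578125), (23.88631820678711, 18.438562393188477), 77.90524291992188) [ 393.4 -277.8] [30.2 34.3 37.7]
[116 241  15  36 273] [123.2 258.2] ((123.26472473144531, 258.558837890625), (35.16766357421875, 8.00367546081543), 75.96376037597656) [371.7 483.6] [11.4 17.5 21.2]
```

View pics/mat.png

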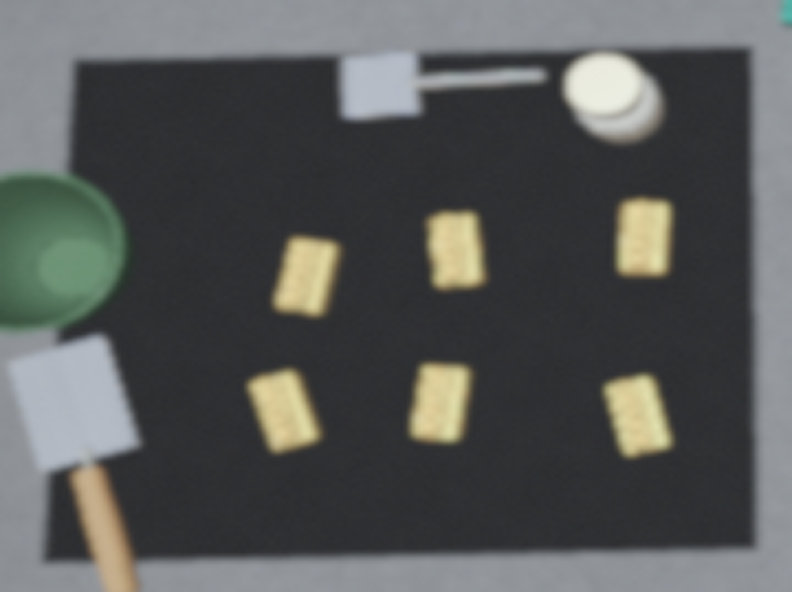

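View pics/dry.png

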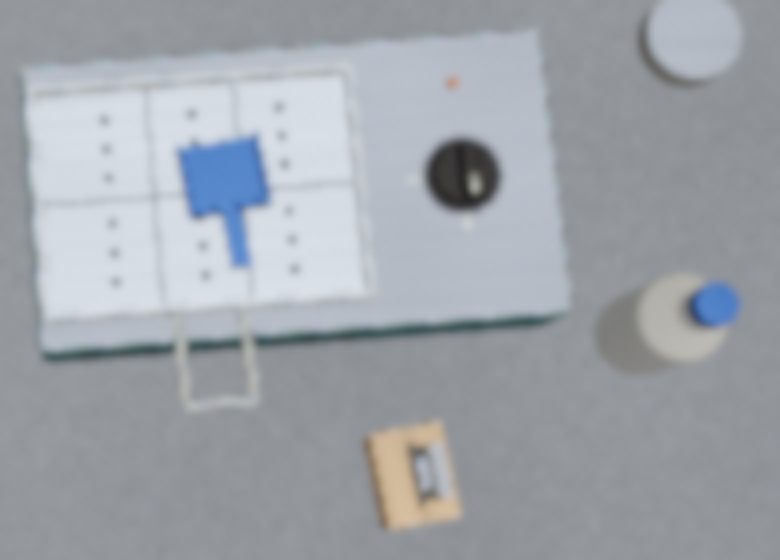

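```bash
cat >> h.py <<'E'
from scipy.spatial.transform import Rotation as Ro
def go(x,y,z,yaw=None,tol=True):
    o=bot.get_obs(); p=np.array(o["tool_pos"]); r=o["tcp_rot"]; R=Ro.from_euler('xyz',r).as_matrix()
    d=R.T@(np.array([x,y,z])-p)
    s=0
    if yaw is not None:
        dy=(yaw-r[2]); dy=(dy+np.pi)%(2*np.pi)-np.pi; s=-np.degrees(dy)
    print("from",p.round(1),"yaw",round(r[2],3),"t",round(float(o["time"]),2),"-> shift",d.round(1),"spin",round(s,1),"rows>=",int(np.ceil(max(np.linalg.norm(d)/62.5,abs(s)/10.7))))
def wray(c,u,v):
    T=c["camera_from_world"];R=T[:3,:3];K=c["K"]
    a=np.array([(u-K[0,2])/K[0,0],(v-K[1,2])/K[1,1]]);r=np.linalg.norm(a)
    d=np.array([0,0,1.0]) if r<1e-9 else np.array([*(np.sin(r)*a/r),np.cos(r)])
    return -R.T@T[:3,3], R.T@d
def wz(c,u,v,z):
    o,d=wray(c,u,v); return o+d*(z-o[2])/d[2]
def wproj(c,p):
    T=c["camera_from_world"];q=T[:3,:3]@np.array(p,float)+T[:3,3];th=np.arctan2(np.hypot(q[0],q[1]),q[2]);n=q[:2]/np.hypot(q[0],q[1])
    return np.array([c["K"][0,2]+c["K"][0,0]*th*n[0],c["K"][1,2]+c["K"][1,1]*th*n[1]])
E
python3 -c "
from h import *
go(510,-160,300,3.2)"
```

```text
from [170.4 496.3 226.3] yaw 2.811 t 0.2 -> shift [-534.4 -510.5  -73.3] spin -22.3 rows>= 12
```

Request:
{"fn": "carry_out", "kwargs": {"motion": [[0, -534, -510, -73, -22], [0, -534, -510, -73, -22], [0, -534, -510, -73, -22], [0, -534, -510, -73, -22], [0, -534, -510, -73, -22], [0, -534, -510, -73, -22], [0, -534, -510, -73, -22], [0, -534, -510, -73, -22], [0, -534, -510, -73, -22], [0, -534, -510, -73, -22]]}}

```text
time: 1.45
tool_pos: [452.2, -48.8, 287.5]
tcp_rot: [-3.141, -0.0, -3.089]
contact_force: [1.1, 0.5, -0.0]
grip_width: 91.6
```

```bash
python3 -c "
from h import *
go(500,-160,300,3.2)"
```

```text
from [452.2 -48.8 287.5] yaw -3.089 t 1.45 -> shift [ -41.8 -113.6  -12.5] spin -0.3 rows>= 2
```

Request:
{"fn": "carry_out", "kwargs": {"motion": [[0, -42, -114, -12, 0], [0, -42, -114, -12, 0], [0, -42, -114, -12, 0], [0.5, -42, -114, -12, 0]]}}

```text
time: 1.95
tool_pos: [499.8, -160.2, 299.0]
tcp_rot: [3.141, -0.001, -3.09]
contact_force: [-1.1, -0.2, -0.3]
grip_width: 85.6
```

```bash
python3 - <<'E'
from h import *
c=bot.capture("wrist"); save(c["color"],"w1.png",1.25); print(bot.get_obs()["tool_pos"])
np.save('w1d.npy',c["depth"])
E
```

```text
[ 499.778124   -159.58072277  299.29938492]
```

View pics/w1.png

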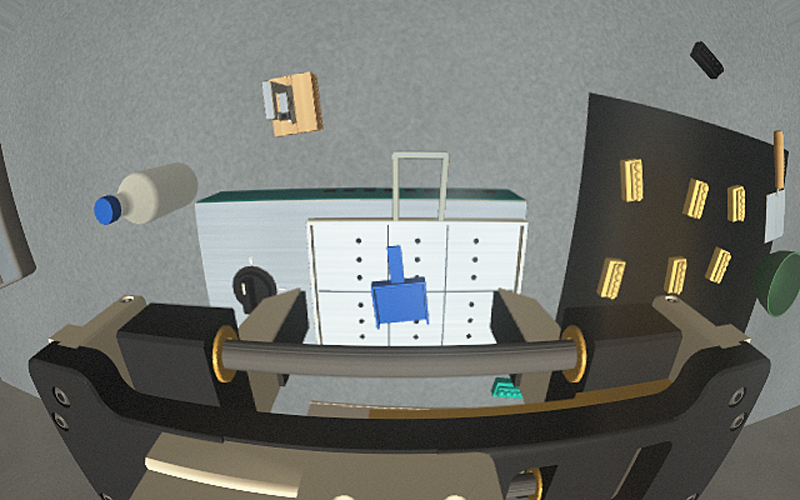

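```bash
cat >> h.py <<'E'
def wcloud(c):
    T=c["camera_from_world"];K=c["K"];d=c["depth"].astype(float)
    v,u=np.mgrid[0:d.shape[0],0:d.shape[1]]
    x=(u-K[0,2])/K[0,0];y=(v-K[1,2])/K[1,1];r=np.hypot(x,y)+1e-9
    k=np.tan(r)/r
    P=np.stack([x*k*d,y*k*d,d],-1); W=(P-T[:3,3])@T[:3,:3]; W[d==0]=np.nan; return W
E
python3 - <<'E'
from h import *
c=bot.capture("wrist"); W=wcloud(c)
for n,(u,v) in dict(floor1=(340,255),floor2=(460,280),floor3=(340,310),floor4=(435,245),top=(250,225),top2=(280,260),handle=(396,263),handle2=(395,252),body=(400,300),skirt=(270,290),rim=(340,222),bar=(420,155),barL=(430,155),hold=(295,90),crown=(282,100),bench=(350,60),mat=(620,230)).items():
    v=int(v/1.25);u=int(u/1.25); w=W[v-1:v+2,u-1:u+2].reshape(-1,3); print(n,np.nanmedian(w,0).round(1))
im=c["color"]; a=im[110:275,150:435]; save(a,"w1c.png",2.8)
save(im[40:125,180:300],"w1h.png",6)
hsv=cv2.cvtColor(im,cv2.COLOR_RGB2HSV)
E
```

```text
floor1 [ 551.2 -218.9   82.9]
floor2 [572.3 -92.3  83.1]
floor3 [ 614.6 -219.    83. ]
floor4 [ 535.3 -121.9   83.4]
top [ 524.2 -317.3   80.7]
top2 [ 561.6 -284.8   80.5]
handle [ 551.8 -161.9   94.8]
handle2 [ 540.2 -162.5   95.2]
body [ 597.1 -154.4   86.7]
skirt [ 595.1 -296.7   86.1]
rim [ 512.  -217.3   96.3]
bar [ 442.7 -145.5  121.8]
barL [ 442.2 -136.8  120.8]
hold [ 381.  -280.8   34.1]
crown [ 394.1 -285.9   68.5]
bench [ 341.6 -225.8    0.6]
mat [525.3 145.2   2. ]
```

View pics/w1c.png

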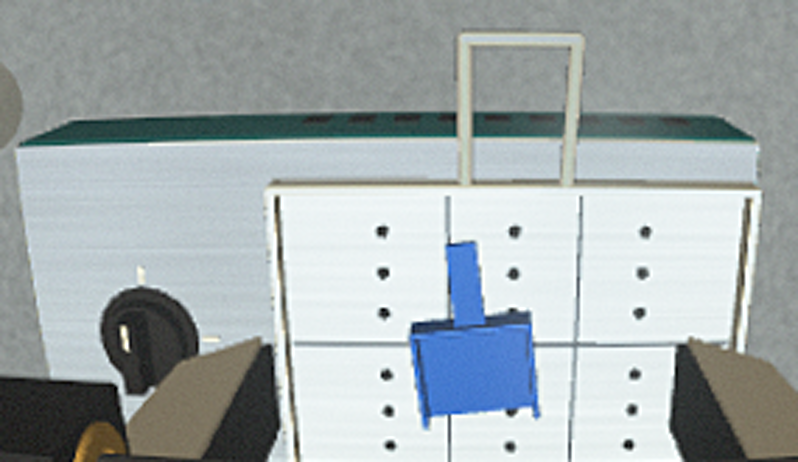

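View pics/w1h.png

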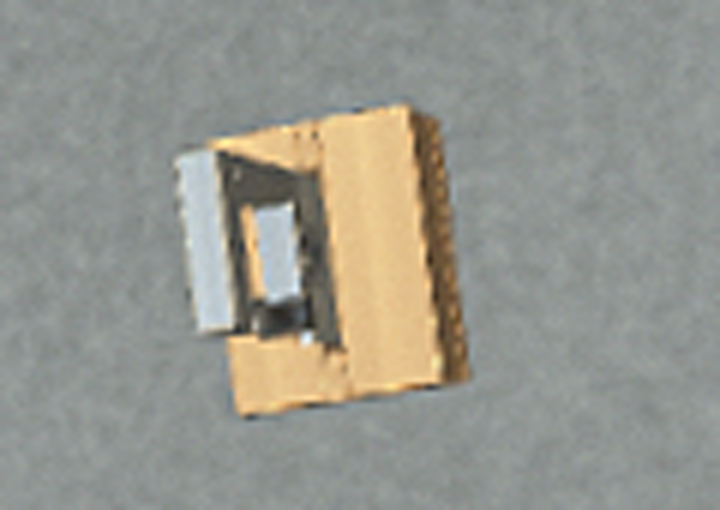

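```bash
python3 - <<'E'
from h import *
c=bot.capture("wrist"); im=c["color"]; hsv=cv2.cvtColor(im,cv2.COLOR_RGB2HSV)
g=cv2.cvtColor(im,cv2.COLOR_RGB2GRAY)
x0,y0=150,110
pts={1:[(645,232),(642,273),(640,313)],2:[(515,231),(514,273)],3:[(383,231),(384,273),(384,313)],4:[(634,374),(632,409),(629,444)],5:[(510,447)],6:[(387,374),(388,410),(391,445)]}
for b,l in pts.items():
    out=[]
    for (u,v) in l:
        u=x0+u/2.8;v=y0+v/2.8
        ui,vi=int(round(u)),int(round(v)); w=(g[vi-3:vi+4,ui-3:ui+4].astype(float)); w=np.clip(170-w,0,None)
        yy,xx=np.mgrid[vi-3:vi+4,ui-3:ui+4]; u,v=(xx*w).sum()/w.sum(),(yy*w).sum()/w.sum()
        out.append(wz(c,u,v,83)[:2].round(1).tolist())
    print(b,out)
# blue
m=cv2.inRange(hsv,(105,120,60),(125,255,255)); m[:, :280]=0; m[:,350:]=0
rows=np.argwhere(m[180:262])
# handle rows
for v in range(198,226,4):
    us=np.where(m[v])[0]; 
    if len(us): print(v,us.min(),us.max(),wz(c,us.min()-.5,v,95)[:2].round(1),wz(c,us.max()+.5,v,95)[:2].round(1))
us=np.where(m.any(1))[0]; print(us.min())
# eye bar corners
for (u,v) in [(458,38),(583,38),(465,184),(568,184)]:
    print('eye',wz(c,x0+u/2.8,y0+v/2.8,118 if v<100 else 96)[:2].round(1))
# rim corners
for (u,v) in [(268,187),(760,187)]: print('rim',wz(c,x0+u/2.8,y0+v/2.8,96)[:2].round(1))
E
```

```text
1 [[528.1, -81.2], [548.5, -80.0], [568.3, -79.3]]
2 [[531.3, -141.2], [551.5, -140.2]]
3 [[534.3, -201.1], [554.5, -199.9], [574.4, -199.1]]
4 [[600.4, -77.5], [620.3, -76.7], [640.5, -75.4]]
5 [[643.7, -135.5]]
6 [[606.5, -197.9], [626.4, -196.5], [646.4, -195.3]]
198 309 319 [ 537.  -171.6] [ 536.3 -158.1]
202 310 319 [ 542.1 -170.1] [ 541.5 -157.8]
206 310 319 [ 547.4 -169.9] [ 546.7 -157.5]
210 310 320 [ 552.7 -169.7] [ 551.9 -156. ]
214 311 321 [ 557.9 -168.2] [ 557.2 -154.4]
218 311 321 [ 563.3 -168. ] [ 562.6 -154.1]
222 312 321 [ 568.7 -166.4] [ 568.  -153.8]
196
eye [ 444.  -169.6]
eye [ 440.9 -120.7]
eye [ 508.  -163.7]
eye [ 505.5 -119.4]
rim [ 513.5 -249.9]
rim [501.4 -32.4]
```

```bash
python3 -c "
from h import *
go(552.5,-162.3,130,3.29)
go(552.5,-162.3,88,3.29)"
```

```text
from [ 499.9 -159.2  299.7] yaw -3.087 t 2.1 -> shift [-52.4  -5.9 169.7] spin -5.4 rows>= 3
from [ 499.9 -159.2  299.7] yaw -3.087 t 2.1 -> shift [-52.4  -5.9 211.7] spin -5.4 rows>= 4
```

Request:
{"fn": "carry_out", "kwargs": {"motion": [[0.55, -52, -6, 60, -5], [0.55, -52, -6, 120, -5], [0.55, -52, -6, 170, -5], [0.55, -52, -6, 195, -5], [0.55, -52, -6, 207, -5], [0.55, -52, -6, 211, -5], [0.55, -52, -6, 211, -5], [1, -52, -6, 211, -5], [1, -52, -6, 211, -5], [1, -52, -6, 211, -5]]}}

```text
time: 3.35
tool_pos: [552.3, -162.5, 89.1]
tcp_rot: [-3.141, 0.001, -3.0]
contact_force: [0.4, 0.2, -0.4]
grip_width: 15.6
```

Request:
{"fn": "carry_out", "kwargs": {"motion": [[1, 0, 0, 0, 0], [1, 0, 0, 0, 0], [1, 0, 0, -20, 0], [1, 0, 0, -60, 0]]}}

```text
time: 3.85
tool_pos: [551.1, -162.0, 148.1]
tcp_rot: [3.14, -0.003, -3.0]
contact_force: [0.4, -0.3, -0.0]
grip_width: 12.9
```

```bash
python3 -c "
from h import *
print(bot.get_obs()['grip_width'])
go(378,-25,130,3.14)
c=bot.capture('wrist'); save(c['color'],'w2.png',1.25)"
```

```text
12.925560452509544
from [ 551.1 -162.   148.1] yaw -3.0 t 3.85 -> shift [152.  160.   18.8] spin 8.2 rows>= 4
```

View pics/w2.png

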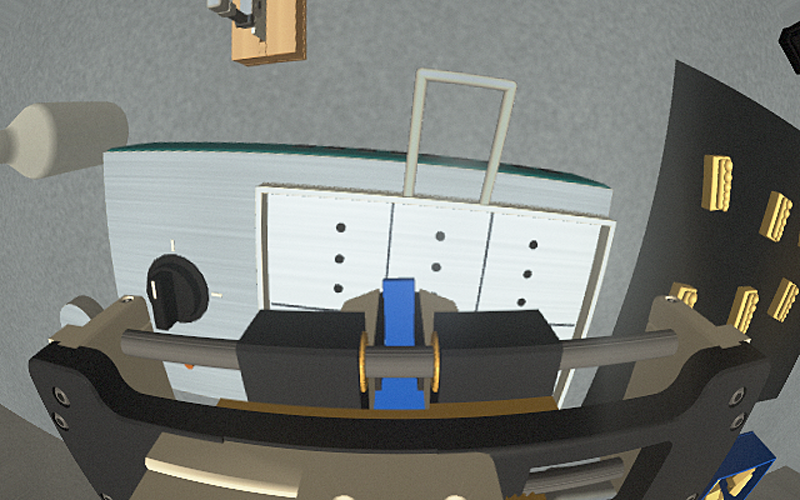

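Request:
{"fn": "carry_out", "kwargs": {"motion": [[1, 37, 40, 0, 2], [1, 76, 80, 0, 4], [1, 114, 120, 0, 6], [1, 152, 160, 0, 8], [1, 152, 160, 50, 8], [1, 152, 160, 100, 8], [1, 152, 160, 130, 8], [1, 152, 160, 140, 8], [1, 152, 160, 140, 8], [0.6, 152, 160, 140, 8]]}}

```text
time: 5.15
tool_pos: [383.0, -27.1, 14.2]
tcp_rot: [-3.138, 0.009, -3.14]
contact_force: [0.7, 0.5, 0.3]
grip_width: 19.4
```

Request:
{"fn": "carry_out", "kwargs": {"motion": [[0.6, 0, 0, 0, 0], [0.6, 0, 0, 0, 0], [0.6, 0, 0, -40, 0], [0.4, 0, 0, -100, 0], [0, 0, 0, -150, 0], [0, 0, 0, -200, 0], [0, 0, 0, -220, 0]]}}

```text
time: 6.02
tool_pos: [381.9, -26.4, 237.4]
tcp_rot: [-3.136, 0.014, -3.14]
contact_force: [-0.4, -0.5, -0.1]
grip_width: 71.9
```

```bash
python3 -c "
from h import *
go(385,-285,200,3.14+.1)
c=bot.capture('wrist'); save(c['color'],'w3.png',1.25)"
```

```text
from [381.9 -26.4 237.4] yaw -3.14 t 6.03 -> shift [  -2.1 -258.4   38.9] spin -5.5 rows>= 5
```

View pics/w3.png

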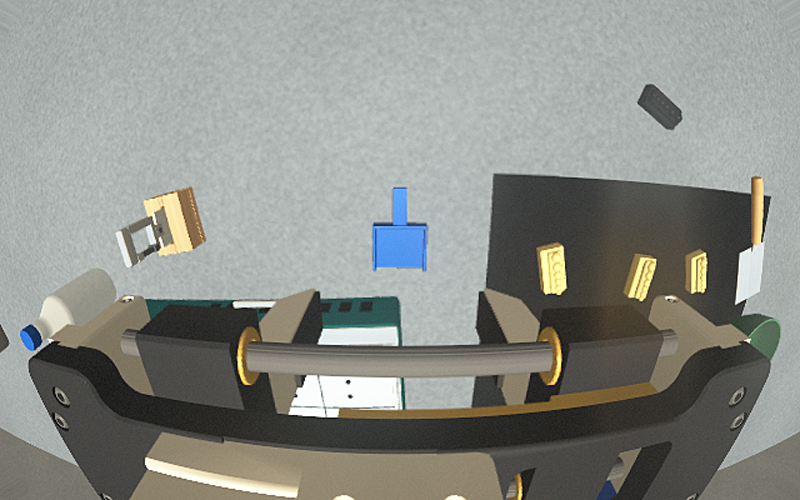

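```bash
python3 -c "
from h import *
go(560,250,300,3.14159)"
```

```text
from [382.5 -26.5 238.5] yaw -3.14 t 6.08 -> shift [-179.   275.8  -60.3] spin 0.1 rows>= 6
```

Request:
{"fn": "carry_out", "kwargs": {"motion": [[0, -179, 276, -60, 0], [0, -179, 276, -60, 0], [0, -179, 276, -60, 0], [0, -179, 276, -60, 0], [0, -179, 276, -60, 0], [0, -179, 276, -60, 0], [0, -179, 276, -60, 0], [0, -179, 276, -60, 0]]}}

```text
time: 7.08
tool_pos: [559.4, 249.3, 298.9]
tcp_rot: [-3.135, 0.014, -3.14]
contact_force: [0.4, -0.5, -0.6]
grip_width: 91.5
```

```bash
cat >> h.py <<'E'
def casts(c,box=None,zf=0.0,verbose=True):
    """yellow blobs; uses depth to keep base outline; returns list (x,y,yaw)"""
    im=c["color"]; hsv=cv2.cvtColor(im,cv2.COLOR_RGB2HSV)
    m=cv2.inRange(hsv,(15,60,60),(35,255,255))
    W=wcloud(c); n,l,s,ce=cv2.connectedComponentsWithStats(m)
    out=[]
    for i in range(1,n):
        if s[i,4]<250: continue
        v,u=np.where(l==i)
        w=W[v,u]; k=(~np.isnan(w[:,0]))&(w[:,2]>zf+11)&(w[:,2]<zf+32)
        if k.sum()<150: continue
        w=w[k]
        cen=np.median(w,0)
        if box and not(box[0]<cen[0]<box[1] and box[2]<cen[1]<box[3]): continue
        r=cv2.minAreaRect(w[:,:2].astype(np.float32))
        # silhouette rays method: pixels cast to plane of top of base
        h=zf+16
        B=np.array([wz(c,a,b,h)[:2] for a,b in zip(u[k],v[k])],np.float32)
        (cx,cy),(a,b),ang=r
        if a<b: a,b=b,a; ang+=90
        ang=(ang+90)%180-90
        out.append((cx,cy,np.radians(ang),a,b))
        if verbose: print("px",ce[i].round(0),"c",round(cx,1),round(cy,1),"yaw",round(np.radians(ang),3),"size",round(a,1),round(b,1),"n",k.sum(),"zmax",w[:,2].max().round(1))
    return out
E
python3 - <<'E'
from h import *
c=bot.capture("wrist"); save(c["color"],"w4.png",1.25); save(c["color"][80:260,180:470],"w4c.png",2.7)
print(bot.get_obs()["tool_pos"],bot.get_obs()["tcp_rot"])
casts(c)
E
```

```text
[559.38974421 249.08717385 299.29987195] [-3.13490153  0.01498472 -3.14037492]
px [475.  40.] c 373.2 483.0 yaw 0.301 size 99.5 19.7 n 698 zmax 23.1
px [377. 122.] c 515.1 368.6 yaw -0.06 size 161.5 43.3 n 1374 zmax 30.7
px [43. 82.] c 396.5 -281.6 yaw 0.155 size 66.0 49.0 n 242 zmax 32.0
px [248.  83.] c 453.6 144.3 yaw 0.23 size 55.1 28.7 n 680 zmax 30.4
px [338.  90.] c 466.5 271.9 yaw -0.141 size 54.4 29.0 n 700 zmax 30.2
px [331. 171.] c 585.4 264.2 yaw 0.1 size 55.4 28.8 n 688 zmax 30.4
px [249. 176.] c 591.8 140.6 yaw -0.075 size 53.3 27.5 n 618 zmax 30.4
```

View pics/w4.png

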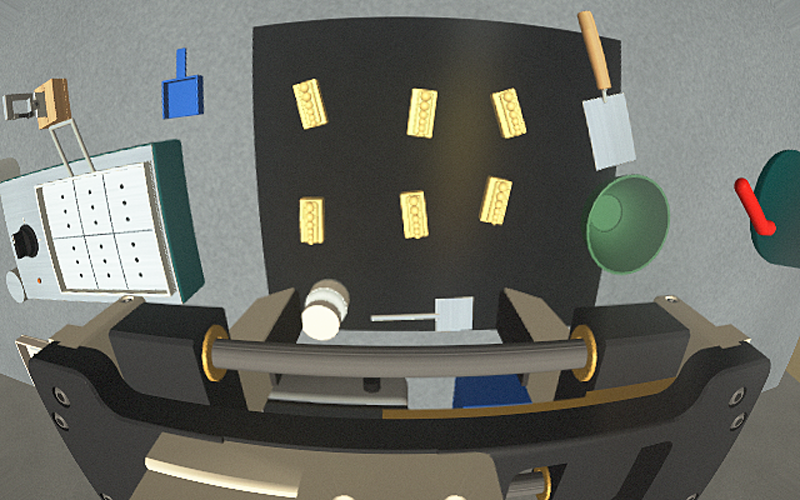

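View pics/w4c.png

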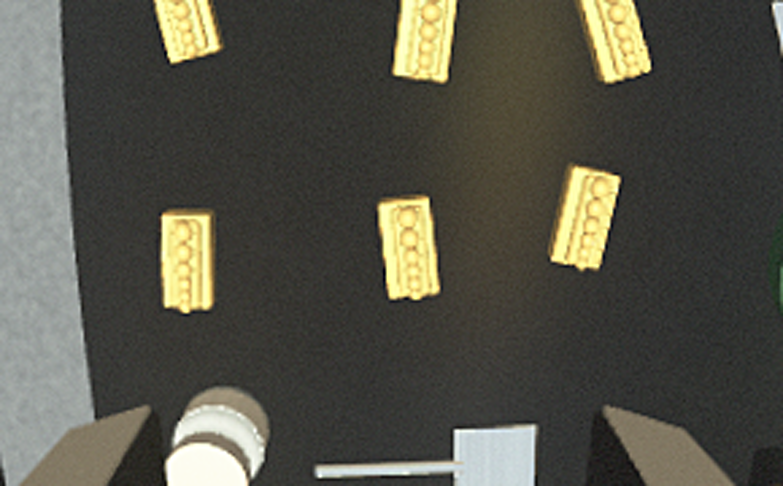

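```bash
sed -i 's/(15,60,60),(35,255,255)/(15,60,130),(35,255,255)/' h.py; python3 - <<'E'
from h import *
c=bot.capture("wrist"); casts(c)
go(453.6,144.3,6.5,np.pi+.23)
E
```

```text
px [476.  39.] c 373.2 482.9 yaw 0.284 size 99.8 19.2 n 673 zmax 22.3
px [247.  83.] c 453.9 143.9 yaw 0.258 size 54.1 28.7 n 661 zmax 30.2
px [338.  90.] c 466.4 271.8 yaw -0.132 size 54.0 28.5 n 693 zmax 30.5
px [407.  90.] c 462.7 372.4 yaw 0.32 size 53.9 28.3 n 679 zmax 30.4
px [396. 160.] c 567.2 360.9 yaw -0.195 size 54.2 29.0 n 661 zmax 30.6
px [331. 171.] c 585.1 263.3 yaw 0.142 size 54.0 28.6 n 670 zmax 30.3
px [249. 176.] c 592.0 140.2 yaw -0.033 size 52.8 27.4 n 610 zmax 29.6
from [559.5 249.  299.6] yaw -3.141 t 7.17 -> shift [ 110.5 -102.7  292.1] spin -13.1 rows>= 6
```

Request:
{"fn": "carry_out", "kwargs": {"motion": [[0.3, 37, -34, 60, -8], [0.3, 74, -68, 120, -14], [0.3, 110, -103, 180, -14], [0.3, 110, -103, 230, -14], [0.3, 110, -103, 265, -14], [0.3, 110, -103, 285, -14], [0.3, 110, -103, 292, -14], [0.3, 110, -103, 292, -14], [1, 110, -103, 292, -14], [1, 110, -103, 292, -14]]}}

```text
time: 8.43
tool_pos: [454.8, 144.2, 7.6]
tcp_rot: [-3.131, 0.016, -2.896]
contact_force: [-0.3, 0.8, 0.0]
grip_width: 48.4
```

Request:
{"fn": "carry_out", "kwargs": {"motion": [[1, 0, 0, 0, 0], [1, 0, 0, 0, 0], [1, 0, 0, 0, 0], [1, 0, 0, -20, 0], [1, 0, 0, -70, 0], [1, 0, 0, -130, 0], [1, 0, 0, -160, 0]]}}

```text
time: 9.3
tool_pos: [452.8, 145.4, 170.5]
tcp_rot: [-3.131, 0.019, -2.896]
contact_force: [0.2, 0.6, -1.6]
grip_width: 27.4
```

```bash
python3 - <<'E'
from h import *
o=bot.get_obs(); print(o['grip_width'],o['tcp_rot'])
go(620.4,-76.5,165,np.pi+.049)
c=bot.capture('wrist'); save(c['color'],'w5.png',1.25)
E
```

```text
27.350252914075547 [-3.13099883  0.01941365 -2.89598125]
from [452.8 145.4 170.5] yaw -2.896 t 9.3 -> shift [-108.5 -255.9   10.3] spin 11.3 rows>= 5
```

View pics/w5.png

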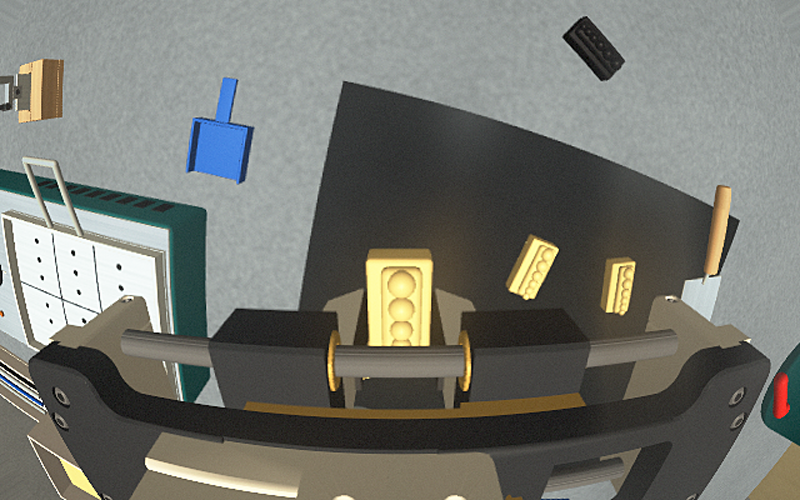

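Request:
{"fn": "carry_out", "kwargs": {"motion": [[1, -22, -51, 2, 3], [1, -43, -102, 4, 5], [1, -65, -153, 6, 7], [1, -87, -205, 8, 9], [1, -108, -256, 10, 11], [1, -108, -256, 10, 11], [1, -108, -256, 10, 11]]}}

```text
time: 10.22
tool_pos: [620.6, -76.2, 167.5]
tcp_rot: [-3.136, 0.023, -3.088]
contact_force: [-0.9, -0.7, -1.6]
grip_width: 27.8
```

```bash
python3 - <<'E'
from h import *
o=bot.get_obs(); print(o['grip_width'],o['tcp_rot'])
go(620.4,-76.5,90,np.pi+.049)
c=bot.capture('wrist'); save(c['color'],'w6.png',1.25)
T=c["camera_from_world"]
# near-end edge of held cast top-of-base: where should be for centre at tcp
p=o['tool_pos']; R=Ro.from_euler('xyz',o['tcp_rot']).as_matrix()
for x in (25,27,29): print(x,[ (wproj(c,p+R@np.array([x,y,-10]))*1.25).round(1).tolist() for y in (-14,14)])
E
```

```text
27.825486975401965 [-3.13631738  0.02334888 -3.08825914]
from [620.6 -76.2 167.5] yaw -3.088 t 10.22 -> shift [ 2.   0.1 77.5] spin 0.2 rows>= 2
25 [[368.0, 266.0], [436.1, 266.0]]
27 [[367.8, 261.4], [436.3, 261.4]]
29 [[367.7, 256.8], [436.4, 256.8]]
```

View pics/w6.png

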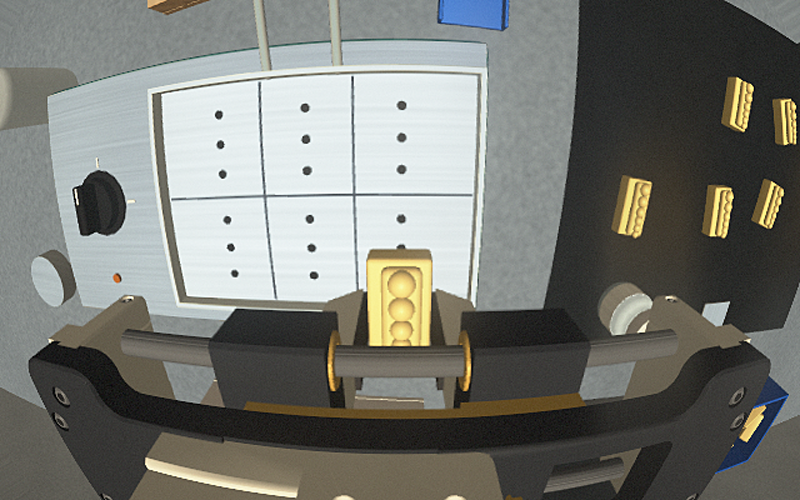

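Request:
{"fn": "carry_out", "kwargs": {"motion": [[1, 1, 0, 15, 0], [1, 1, 0, 35, 0]]}}

```text
time: 10.52
tool_pos: [619.9, -74.6, 132.3]
tcp_rot: [-3.136, 0.024, -3.086]
contact_force: [-0.0, 0.4, -1.2]
grip_width: 27.7
```

```bash
python3 - <<'E'
from h import *
o=bot.get_obs(); print(o['tcp_rot'],o['dq'])
go(620.4,-76.5,90,np.pi+.049)
E
```

```text
[-3.13607011  0.02415835 -3.08568969] [-0.00078465  0.17099323  0.19286003 -0.00104219 -0.35115961  0.00102199]
from [619.9 -74.6 132.3] yaw -3.086 t 10.53 -> shift [ 0.6 -1.7 42.3] spin 0.4 rows>= 1
```

Request:
{"fn": "carry_out", "kwargs": {"motion": [[1, 1, -1, 25, 0], [1, 1, -1, 37, 0], [1, 1, -1, 42, 0], [1, 1, -1, 43, 0], [1, 1, -1, 43, 0], [0.5, 1, -1, 43, 0], [0.56, 1, -1, 43, 0], [0.56, 1, -1, 43, 0]]}}

```text
time: 11.52
tool_pos: [620.1, -75.7, 89.3]
tcp_rot: [-3.136, 0.024, -3.086]
contact_force: [0.1, -0.2, -0.4]
grip_width: 40.5
```

```bash
python3 - <<'E'
from h import *
for i in range(4):
    o=bot.get_obs(); print(o['tool_pos'].round(1),o['tcp_rot'].round(4),o['grip_width'],o['contact_force'].round(1),o['time'])
go(466.4,271.8,120,np.pi-.137)
E
```

```text
[620.1 -75.7  89.3] [-3.1361  0.0243 -3.0856] 40.52952393616707 [ 0.1 -0.2 -0.4] 11.525
[620.1 -75.7  89.3] [-3.1361  0.0243 -3.0856] 40.52952393616707 [ 0.1 -0.2 -0.4] 11.525
[620.1 -75.7  89.3] [-3.1361  0.0243 -3.0856] 40.52952393616707 [ 0.1 -0.2 -0.4] 11.525
[620.1 -75.7  89.3] [-3.1361  0.0243 -3.0856] 40.52952393616707 [ 0.1 -0.2 -0.4] 11.525
from [620.1 -75.7  89.3] yaw -3.086 t 11.53 -> shift [133.2 355.4 -35.9] spin 11.1 rows>= 7
```

Request:
{"fn": "carry_out", "kwargs": {"motion": [[0.5, 0, 0, -40, 0], [0.3, 0, 0, -80, 0], [0.3, 20, 55, -80, 2], [0.3, 40, 105, -80, 4], [0.3, 60, 160, -70, 6], [0.3, 80, 210, -60, 8], [0.3, 100, 265, -50, 10], [0.3, 118, 315, -40, 11], [0.3, 133, 355, -35, 11], [0.3, 133, 355, -35, 11]]}}

```text
time: 12.78
tool_pos: [465.0, 273.6, 118.5]
tcp_rot: [-3.141, 0.024, 3.01]
contact_force: [-0.1, -0.5, -0.3]
grip_width: 64.2
```

```bash
python3 - <<'E'
from h import *
c=bot.capture("wrist"); save(c["color"],"w7.png",1.25); casts(c)
go(466.4,271.8,6.5,np.pi-.137)
print(bot.get_obs()['tcp_rot'])
E
```

```text
px [523.  73.] c 373.5 483.4 yaw 0.298 size 101.2 19.9 n 1609 zmax 22.2
px [427. 174.] c 462.4 372.1 yaw 0.323 size 53.8 29.0 n 1356 zmax 29.5
px [319. 191.] c 465.8 271.2 yaw -0.12 size 53.3 26.7 n 1302 zmax 30.0
px [329. 311.] c 593.6 265.1 yaw 0.063 size 34.8 28.6 n 499 zmax 29.0
from [466.  272.3 118.9] yaw 3.008 t 12.82 -> shift [  2.4  -0.3 112.3] spin 0.2 rows>= 2
[-3.14042245  0.02475929  3.00844691]
```

View pics/w7.png

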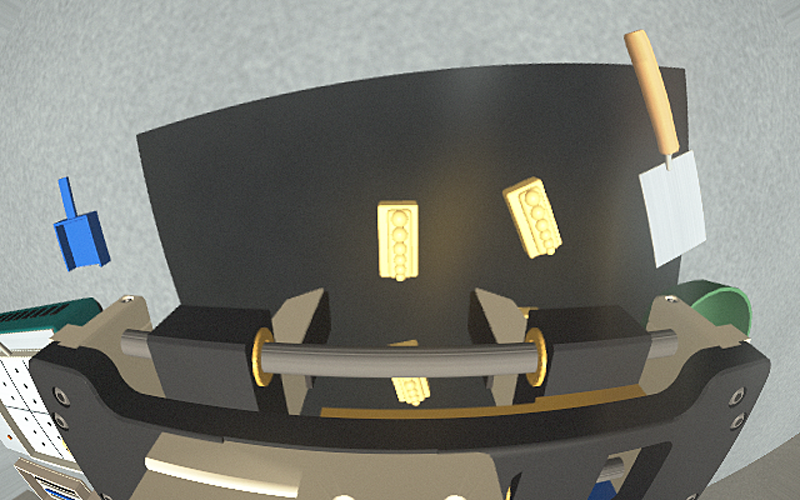

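Request:
{"fn": "carry_out", "kwargs": {"motion": [[0.35, 2, 0, 50, 0], [0.35, 2, 0, 85, 0], [0.35, 2, 0, 105, 0], [0.35, 2, 0, 112, 0], [0.35, 2, 0, 112, 0], [1, 2, 0, 112, 0], [1, 2, 0, 112, 0], [1, 2, 0, 112, 0], [1, 2, 0, 112, 0]]}}

```text
time: 13.95
tool_pos: [466.9, 272.2, 7.2]
tcp_rot: [-3.141, 0.025, 3.008]
contact_force: [-0.4, 0.1, 2.7]
grip_width: 27.6
```

```bash
python3 - <<'E'
from h import *
o=bot.get_obs(); print(o['grip_width'],o['tcp_rot'])
go(623.5,-136.4,160,np.pi+.049)
E
```

```text
27.648873035314708 [-3.14077981  0.02524532  3.00847807]
from [466.9 272.2   7.2] yaw 3.008 t 13.95 -> shift [-213.2 -384.4 -147.2] spin -10.4 rows>= 8
```

Request:
{"fn": "carry_out", "kwargs": {"motion": [[1, 0, 0, -25, 0], [1, -5, -10, -80, -1], [1, -20, -40, -130, -2], [1, -50, -90, -147, -4], [1, -80, -145, -147, -6], [1, -110, -200, -147, -8], [1, -140, -255, -147, -10], [1, -170, -305, -147, -10], [1, -200, -360, -147, -10], [1, -213, -384, -147, -10]]}}

```text
time: 15.2
tool_pos: [623.8, -139.5, 159.4]
tcp_rot: [-3.136, 0.025, -3.103]
contact_force: [-0.8, 0.6, -1.0]
grip_width: 27.7
```

```bash
python3 - <<'E'
from h import *
o=bot.get_obs(); print(o['grip_width'],o['tcp_rot'])
go(623.5,-136.4,90,np.pi+.049)
E
```

```text
27.69227840686372 [-3.13590215  0.02461683 -3.10293578]
from [ 623.8 -139.5  159.4] yaw -3.103 t 15.2 -> shift [ 1.9  3.5 69.3] spin -0.6 rows>= 2
```

Request:
{"fn": "carry_out", "kwargs": {"motion": [[1, 1, 3, 20, -0.6], [1, 1, 3, 40, -0.6], [1, 2, 3, 40, -0.6], [1, 2, 3, 40, -0.6]]}}

```text
time: 15.7
tool_pos: [622.9, -136.7, 120.0]
tcp_rot: [-3.135, 0.025, -3.092]
contact_force: [-0.2, 0.4, -0.4]
grip_width: 27.4
```

```bash
python3 - <<'E'
from h import *
go(623.5,-136.4,90,np.pi+.049)
E
```

```text
from [ 622.9 -136.7  120. ] yaw -3.092 t 15.7 -> shift [ 0.1  0.5 30. ] spin 0.0 rows>= 1
```

Then lower, release, lift, and go toward the next one: cast (462.5, 372.2, yaw 0.32).

Request:
{"fn": "carry_out", "kwargs": {"motion": [[1, 0, 0, 18, 0], [1, 0, 0, 27, 0], [1, 0, 0, 30, 0], [1, 0, 0, 31, 0], [0.56, 0, 0, 31, 0], [0.56, 0, 0, 31, 0], [0.56, 0, 0, 31, 0], [0.56, 0, 0, 0, 0], [0.4, 0, 0, -50, 0]]}}

```text
time: 16.82
tool_pos: [620.5, -136.1, 168.8]
tcp_rot: [-3.137, 0.021, -3.092]
contact_force: [1.2, 0.1, 0.4]
grip_width: 46.8
```

```bash
python3 - <<'E'
from h import *
go(462.5,372.2,110,np.pi+.32)
c=bot.capture("wrist"); save(c["color"],"w8.png",1.25)
E
```

```text
from [ 620.5 -136.1  168.8] yaw -3.092 t 16.82 -> shift [134.  515.7  53.7] spin -15.5 rows>= 9
```

View pics/w8.png

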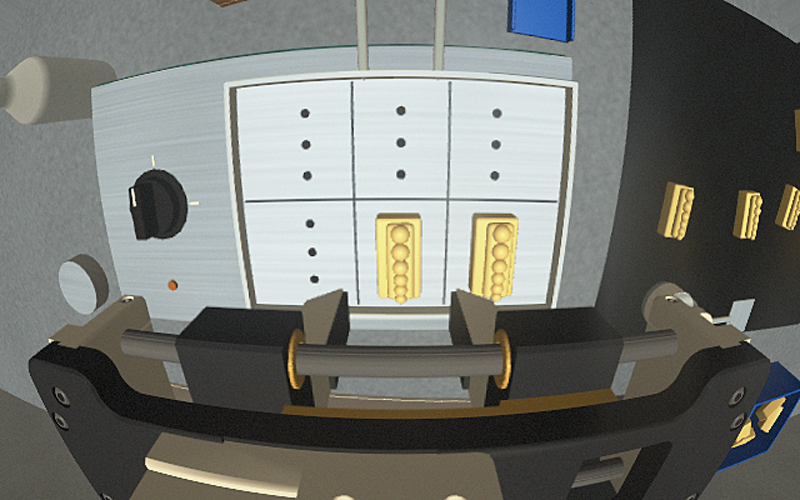

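Request:
{"fn": "carry_out", "kwargs": {"motion": [[0.3, 14, 55, 0, -2], [0.3, 28, 110, 0, -4], [0.3, 43, 165, 5, -6], [0.3, 57, 220, 15, -8], [0.3, 72, 275, 25, -10], [0.3, 86, 330, 35, -12], [0.3, 100, 385, 45, -14], [0.3, 115, 440, 52, -15.5], [0.3, 129, 495, 54, -15.5], [0.3, 134, 516, 54, -15.5]]}}

```text
time: 18.12
tool_pos: [465.3, 373.7, 113.8]
tcp_rot: [-3.123, 0.03, -2.818]
contact_force: [0.7, -0.7, -0.1]
grip_width: 64.6
```

```bash
python3 - <<'E'
from h import *
c=bot.capture("wrist"); casts(c)
go(462.5,372.2,6.5,np.pi+.32)
E
```

```text
px [466. 131.] c 374.1 476.7 yaw 0.233 size 99.3 11.6 n 915 zmax 21.2
px [478. 149.] c 372.1 489.3 yaw 0.261 size 97.1 7.9 n 285 zmax 21.1
px [323. 175.] c 462.5 372.2 yaw 0.316 size 54.5 28.2 n 179 zmax 17.1
px [324. 189.] c 462.7 373.8 yaw 0.318 size 51.1 16.8 n 497 zmax 28.4
px [100. 257.] c 588.4 140.4 yaw -0.034 size 47.6 29.9 n 342 zmax 27.7
px [286. 263.] c 553.9 363.0 yaw -0.177 size 29.0 28.4 n 280 zmax 27.5
from [465.1 374.8 114. ] yaw -2.818 t 18.18 -> shift [  6.5   0.2 107.4] spin 0.2 rows>= 2
```

Request:
{"fn": "carry_out", "kwargs": {"motion": [[0.35, 6, 0, 45, 0], [0.35, 6, 0, 80, 0], [0.35, 6, 0, 100, 0], [0.35, 6, 0, 107, 0], [0.35, 6, 0, 107, 0], [1, 6, 0, 107, 0], [1, 6, 0, 107, 0], [1, 6, 0, 107, 0], [1, 6, 0, 107, 0]]}}

```text
time: 19.3
tool_pos: [463.2, 372.3, 7.2]
tcp_rot: [-3.124, 0.031, -2.818]
contact_force: [-0.9, 0.6, 2.7]
grip_width: 27.9
```

```bash
python3 - <<'E'
from h import *
o=bot.get_obs(); print(o['grip_width'],o['tcp_rot'],Ro.from_euler('xyz',o['tcp_rot']).as_matrix()[:,2])
go(626.4,-196.5,160,np.pi+.049)
E
```

```text
27.895812105627606 [-3.12448703  0.03075191 -2.81795776] [ 0.03458616 -0.00644022 -0.99938097]
from [463.2 372.3   7.2] yaw -2.818 t 19.3 -> shift [  21.4 -593.8 -143.4] spin 15.7 rows>= 10
```

Request:
{"fn": "carry_out", "kwargs": {"motion": [[1, 0, 0, -25, 0], [1, 0, -10, -80, 1], [1, 2, -50, -130, 2], [1, 4, -105, -143, 4], [1, 6, -165, -143, 6], [1, 8, -225, -143, 8], [1, 10, -285, -143, 10], [1, 12, -345, -143, 12], [1, 14, -405, -143, 14], [1, 16, -460, -143, 15]]}}

```text
time: 20.55
tool_pos: [589.3, -70.1, 157.5]
tcp_rot: [-3.133, 0.034, -3.081]
contact_force: [1.2, -0.3, -0.2]
grip_width: 27.9
```

```bash
python3 - <<'E'
from h import *
o=bot.get_obs(); print(o['grip_width'],o['tcp_rot'],Ro.from_euler('xyz',o['tcp_rot']).as_matrix()[:,2])
go(626.4,-196.5,160,np.pi+.049)
E
```

```text
27.91669557273978 [-3.13306221  0.03404705 -3.08106218] [ 0.03449293 -0.00645556 -0.99938409]
from [589.3 -70.1 157.5] yaw -3.081 t 20.55 -> shift [ -29.5 -128.5   -0.4] spin 0.7 rows>= 3
```

Request:
{"fn": "carry_out", "kwargs": {"motion": [[1, -12, -50, 0, 0.7], [1, -24, -105, 0, 0.7], [1, -30, -128, 0, 0.7], [1, -30, -128, 0, 0.7], [1, -29, -128, 35, 0.7], [1, -29, -128, 40, 0.7], [1, -29, -128, 40, 0.7]]}}

```text
time: 21.42
tool_pos: [627.3, -195.3, 120.0]
tcp_rot: [-3.134, 0.034, -3.092]
contact_force: [-0.3, 0.5, 0.4]
grip_width: 27.5
```

```bash
python3 - <<'E'
from h import *
o=bot.get_obs(); print(o['grip_width'],o['tcp_rot'],Ro.from_euler('xyz',o['tcp_rot']).as_matrix()[:,2])
go(626.4,-196.5,90,np.pi+.049)
E
```

```text
27.535785584798923 [-3.13380452  0.03382905 -3.09218499] [ 0.03416493 -0.00610819 -0.99939754]
from [ 627.3 -195.3  120. ] yaw -3.092 t 21.43 -> shift [ 2.  -0.9 30. ] spin 0.0 rows>= 1
```

Request:
{"fn": "carry_out", "kwargs": {"motion": [[1, 1, -1, 18, 0], [1, 2, -1, 27, 0], [1, 2, -1, 30, 0], [1, 2, -1, 31, 0], [0.56, 2, -1, 31, 0], [0.56, 2, -1, 31, 0], [0.56, 2, -1, 31, 0], [0.56, 2, -1, 0, 0], [0.4, 2, -1, -50, 0]]}}

```text
time: 22.55
tool_pos: [622.6, -195.8, 168.6]
tcp_rot: [-3.136, 0.03, -3.092]
contact_force: [0.6, -0.7, 0.0]
grip_width: 46.3
```

```bash
python3 - <<'E'
from h import *
go(591.9,140.4,130,np.pi-.035)
c=bot.capture("wrist"); save(c["color"],"w9.png",1.25);casts(c)
E
```

```text
from [ 622.6 -195.8  168.6] yaw -3.092 t 22.55 -> shift [ 15.3 337.5  36.3] spin 4.8 rows>= 6
px [574. 171.] c 592.5 137.8 yaw -0.066 size 53.8 25.3 n 494 zmax 29.8
px [622. 174.] c 585.5 260.8 yaw 0.052 size 53.2 24.8 n 303 zmax 29.8
```

View pics/w9.png

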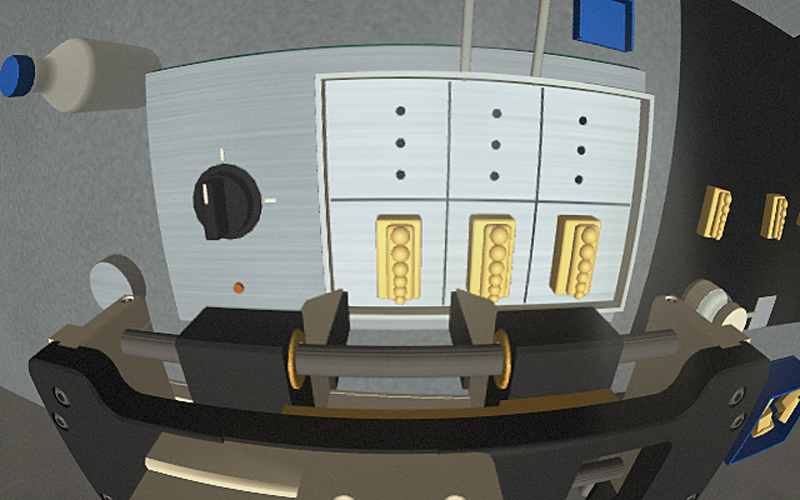

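Request:
{"fn": "carry_out", "kwargs": {"motion": [[0.35, 3, 50, 0, 1], [0.35, 5, 105, 0, 2], [0.35, 8, 160, 5, 3], [0.35, 10, 215, 15, 4], [0.35, 12, 270, 30, 5], [0.35, 15, 325, 36, 5], [0.35, 15, 337, 36, 5], [0.35, 15, 337, 36, 5]]}}

```text
time: 23.6
tool_pos: [596.1, 138.7, 137.3]
tcp_rot: [-3.133, 0.043, 3.106]
contact_force: [0.7, -1.2, 0.3]
grip_width: 59.7
```

```bash
python3 - <<'E'
from h import *
c=bot.capture("wrist"); casts(c)
go(591.9,140.4,6.5,np.pi-.035)
E
```

```text
px [605.  20.] c 396.1 488.2 yaw 0.261 size 52.0 16.8 n 393 zmax 22.2
px [529. 152.] c 567.0 360.1 yaw -0.149 size 53.8 28.0 n 922 zmax 30.0
px [448. 168.] c 585.0 263.2 yaw 0.125 size 53.7 27.5 n 1365 zmax 29.9
px [323. 178.] c 592.5 140.5 yaw -0.047 size 53.7 27.0 n 1652 zmax 30.5
from [596.3 137.6 137.4] yaw 3.104 t 23.65 -> shift [ 10.2   3.8 130.6] spin -0.1 rows>= 3
```

Request:
{"fn": "carry_out", "kwargs": {"motion": [[0.35, 5, 3, 50, 0], [0.35, 8, 3, 90, 0], [0.35, 10, 3, 120, 0], [0.35, 10, 3, 130, 0], [0.35, 10, 3, 130, 0], [1, 10, 3, 130, 0], [1, 10, 3, 130, 0], [1, 10, 3, 130, 0], [1, 10, 3, 130, 0]]}}

```text
time: 24.78
tool_pos: [592.3, 139.8, 7.6]
tcp_rot: [-3.133, 0.044, 3.104]
contact_force: [-0.5, 0.3, 3.0]
grip_width: 27.7
```

Request:
{"fn": "carry_out", "kwargs": {"motion": [[1, 0, 0, -25, 0], [1, 0, 0, -85, 0], [1, 0, 0, -145, 0]]}}

```text
time: 25.15
tool_pos: [585.4, 141.3, 153.6]
tcp_rot: [-3.133, 0.043, 3.104]
contact_force: [1.1, -0.1, -1.1]
grip_width: 27.2
```

```bash
python3 - <<'E'
from h import *
o=bot.get_obs(); print(o['grip_width'],o['tcp_rot'],Ro.from_euler('xyz',o['tcp_rot']).as_matrix()[:,2])
go(548.4,-80,160,np.pi+.049)
E
```

```text
27.228730406408108 [-3.13268302  0.0429899   3.10431972] [ 0.0426131  -0.01050476 -0.99903642]
from [585.4 141.3 153.6] yaw 3.104 t 25.15 -> shift [  28.4 -222.6   -5.7] spin -4.9 rows>= 4
```

Request:
{"fn": "carry_out", "kwargs": {"motion": [[1, 6, -45, -6, -1], [1, 14, -105, -6, -3], [1, 21, -165, -6, -5], [1, 28, -222, -6, -5], [1, 28, -222, -6, -5], [1, 28, -222, 20, -5], [1, 28, -222, 34, -5], [1, 28, -222, 34, -5]]}}

```text
time: 26.15
tool_pos: [549.9, -78.7, 119.3]
tcp_rot: [-3.13, 0.039, -3.09]
contact_force: [-0.0, 0.3, -0.3]
grip_width: 27.4
```

```bash
python3 - <<'E'
from h import *
o=bot.get_obs(); print(o['grip_width'],o['tcp_rot'],Ro.from_euler('xyz',o['tcp_rot']).as_matrix()[:,2])
go(548.4,-80,90,np.pi+.049)
E
```

```text
27.35718858771792 [-3.1299761   0.03947859 -3.09045345] [ 0.04000787 -0.00958374 -0.9991534 ]
from [549.9 -78.7 119.3] yaw -3.09 t 26.15 -> shift [ 2.7 -0.8 29.2] spin 0.1 rows>= 1
```

Request:
{"fn": "carry_out", "kwargs": {"motion": [[1, 1, -1, 18, 0], [1, 2, -1, 26, 0], [1, 2, -1, 29, 0], [1, 2, -1, 30, 0], [0.56, 2, -1, 30, 0], [0.56, 2, -1, 30, 0], [0.56, 2, -1, 30, 0], [0.56, 2, -1, 0, 0], [0.4, 2, -1, -50, 0]]}}

```text
time: 27.28
tool_pos: [544.9, -79.1, 168.5]
tcp_rot: [-3.131, 0.035, -3.091]
contact_force: [0.5, -0.6, 0.2]
grip_width: 46.5
```

```bash
python3 - <<'E'
from h import *
o=bot.get_obs(); print(o['tcp_rot'])
go(585,263.3,115,np.pi+.13)
c=bot.capture("wrist"); save(c["color"],"w10.png",1.25);casts(c)
E
```

```text
[-3.1313862   0.03540802 -3.09060673]
from [544.9 -79.1 168.5] yaw -3.091 t 27.27 -> shift [-55.6 340.5  52. ] spin -4.5 rows>= 6
px [607. 210.] c 566.7 357.9 yaw -0.187 size 53.5 25.3 n 336 zmax 29.8
px [566. 220.] c 585.5 261.1 yaw 0.059 size 53.7 25.6 n 467 zmax 29.6
```

View pics/w10.png

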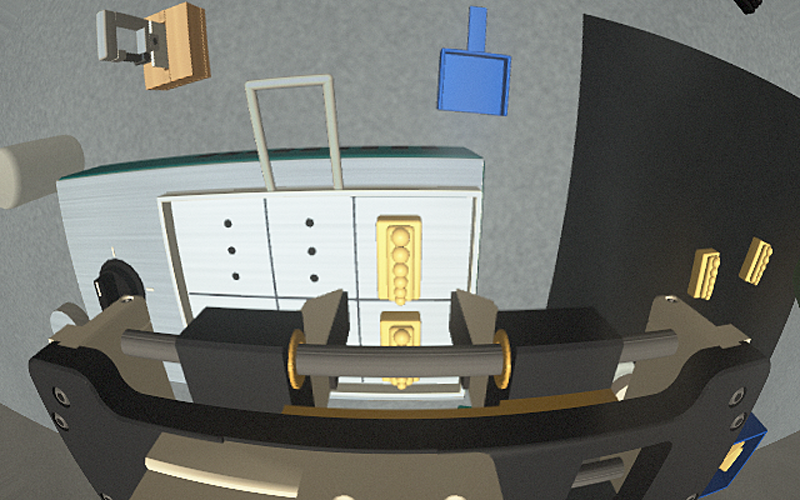

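Request:
{"fn": "carry_out", "kwargs": {"motion": [[0.35, -5, 50, 0, -1], [0.35, -14, 105, 0, -2], [0.35, -25, 160, 5, -3], [0.35, -35, 215, 15, -4.5], [0.35, -45, 270, 30, -4.5], [0.35, -53, 325, 50, -4.5], [0.35, -56, 340, 52, -4.5], [0.35, -56, 340, 52, -4.5]]}}

```text
time: 28.32
tool_pos: [589.4, 262.3, 122.0]
tcp_rot: [-3.123, 0.046, -3.01]
contact_force: [-0.3, -0.0, 0.2]
grip_width: 59.6
```

```bash
python3 - <<'E'
from h import *
c=bot.capture("wrist"); casts(c)
go(585,263.3,6.5,np.pi+.135)
E
```

```text
px [565.  32.] c 387.4 485.9 yaw 0.323 size 69.6 18.0 n 908 zmax 23.0
px [431. 178.] c 567.2 360.5 yaw -0.175 size 54.8 28.9 n 1388 zmax 30.0
px [326. 182.] c 585.4 263.8 yaw 0.12 size 54.6 26.9 n 1366 zmax 29.6
from [589.7 261.2 122.5] yaw -3.011 t 28.38 -> shift [  9.8   4.9 115.6] spin -0.3 rows>= 2
```

Request:
{"fn": "carry_out", "kwargs": {"motion": [[0.35, 5, 4, 45, 0], [0.35, 8, 4, 80, 0], [0.35, 10, 4, 107, 0], [0.35, 10, 4, 115, 0], [0.35, 10, 4, 115, 0], [1, 10, 4, 115, 0], [1, 10, 4, 115, 0], [1, 10, 4, 115, 0], [1, 10, 4, 115, 0]]}}

```text
time: 29.5
tool_pos: [585.0, 262.6, 7.6]
tcp_rot: [-3.123, 0.047, -3.011]
contact_force: [-0.1, 0.0, 2.0]
grip_width: 27.5
```

```bash
python3 - <<'E'
from h import *
o=bot.get_obs(); print(o['tcp_rot'])
go(551.5,-140.1,160,np.pi+.049)
E
```

```text
[-3.12304814  0.04731806 -3.01108971]
from [585.  262.6   7.6] yaw -3.011 t 29.5 -> shift [  78.4 -397.8 -148.9] spin 4.7 rows>= 7
```

Request:
{"fn": "carry_out", "kwargs": {"motion": [[1, 0, 0, -25, 0], [1, 2, -10, -80, 1], [1, 8, -40, -130, 2], [1, 20, -100, -149, 3], [1, 32, -160, -149, 4], [1, 44, -220, -149, 5], [1, 56, -280, -149, 5], [1, 68, -340, -149, 5], [1, 78, -395, -149, 5], [1, 78, -398, -149, 5]]}}

```text
time: 30.75
tool_pos: [551.4, -144.0, 160.0]
tcp_rot: [-3.126, 0.049, -3.103]
contact_force: [0.6, 0.9, -0.3]
grip_width: 27.6
```

```bash
python3 - <<'E'
from h import *
o=bot.get_obs(); print(o['tcp_rot'])
go(551.5,-140.1,120,np.pi+.049)
E
```

```text
[-3.12648102  0.0488002  -3.10341716]
from [ 551.4 -144.   160. ] yaw -3.103 t 30.75 -> shift [ 1.7  4.5 39.9] spin -0.6 rows>= 1
```

Request:
{"fn": "carry_out", "kwargs": {"motion": [[1, 1, 4, 20, -0.6], [1, 2, 4, 38, -0.6], [1, 2, 4, 40, -0.6], [1, 2, 4, 40, -0.6]]}}

```text
time: 31.25
tool_pos: [551.6, -140.0, 120.3]
tcp_rot: [-3.126, 0.049, -3.092]
contact_force: [0.1, 0.3, -1.4]
grip_width: 27.2
```

```bash
python3 - <<'E'
from h import *
o=bot.get_obs(); print(o['tcp_rot'])
go(551.5,-140.1,90,np.pi+.049)
E
```

```text
[-3.12589359  0.04899047 -3.09201427]
from [ 551.6 -140.   120.3] yaw -3.092 t 31.25 -> shift [ 1.6  0.4 30.3] spin 0.0 rows>= 1
```

Request:
{"fn": "carry_out", "kwargs": {"motion": [[1, 1, 0, 18, 0], [1, 2, 0, 27, 0], [1, 2, 0, 30, 0], [1, 2, 0, 31, 0], [0.56, 2, 0, 31, 0], [0.56, 2, 0, 31, 0], [0.56, 2, 0, 31, 0], [0.56, 2, 0, 0, 0], [0.4, 2, 0, -50, 0]]}}

```text
time: 32.38
tool_pos: [546.1, -139.1, 169.4]
tcp_rot: [-3.128, 0.045, -3.092]
contact_force: [1.4, -1.4, 0.9]
grip_width: 46.4
```

```bash
python3 - <<'E'
from h import *
o=bot.get_obs(); print(o['tcp_rot'])
go(567.1,360.6,130,np.pi-.175)
c=bot.capture("wrist"); save(c["color"],"w11.png",1.25)
E
```

```text
[-3.12773664  0.04511949 -3.09225669]
from [ 546.1 -139.1  169.4] yaw -3.092 t 32.38 -> shift [-43.8 498.6  34.5] spin 12.9 rows>= 9
```

View pics/w11.png

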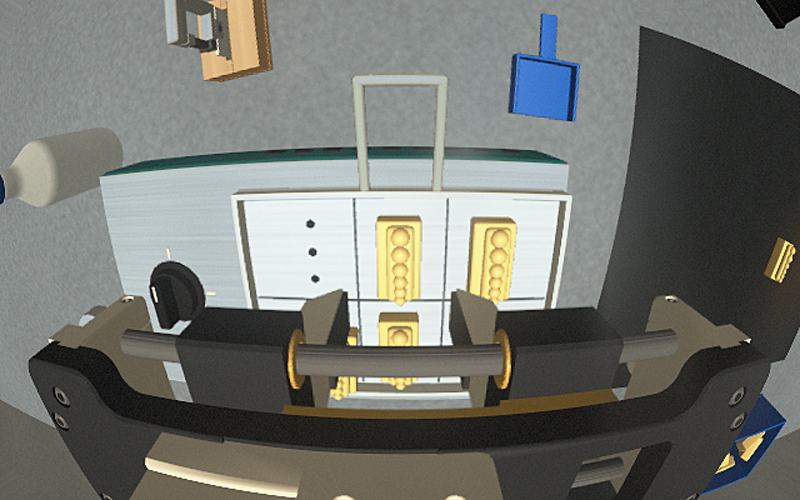

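Request:
{"fn": "carry_out", "kwargs": {"motion": [[0.35, -4, 50, 0, 2], [0.35, -10, 110, 0, 4], [0.35, -15, 170, 0, 6], [0.35, -20, 230, 10, 8], [0.35, -26, 290, 20, 10], [0.35, -31, 350, 30, 12], [0.35, -37, 410, 34, 13], [0.35, -42, 470, 34, 13], [0.35, -44, 498, 34, 13], [0.35, -44, 498, 34, 13]]}}

```text
time: 33.67
tool_pos: [570.3, 360.8, 135.8]
tcp_rot: [-3.136, 0.06, 2.967]
contact_force: [0.4, -0.6, 0.2]
grip_width: 59.5
```

```bash
python3 - <<'E'
from h import *
c=bot.capture("wrist"); casts(c); print(bot.get_obs()['tcp_rot'])
go(567.1,360.6,6.5,np.pi-.175)
E
```

```text
px [322. 175.] c 567.2 361.3 yaw -0.187 size 53.3 28.2 n 778 zmax 29.5
[-3.13470917  0.05952186  2.9659175 ]
from [570.6 359.1 135.8] yaw 2.966 t 33.73 -> shift [ 11.4   1.8 128.9] spin -0.0 rows>= 3
```

Request:
{"fn": "carry_out", "kwargs": {"motion": [[0.35, 5, 1, 50, 0], [0.35, 8, 2, 90, 0], [0.35, 11, 2, 118, 0], [0.35, 11, 2, 128, 0], [0.35, 11, 2, 128, 0], [1, 11, 2, 128, 0], [1, 11, 2, 128, 0], [1, 11, 2, 128, 0], [1, 11, 2, 128, 0]]}}

```text
time: 34.85
tool_pos: [567.6, 361.0, 7.9]
tcp_rot: [-3.135, 0.06, 2.966]
contact_force: [0.8, 0.0, 2.5]
grip_width: 27.3
```

```bash
python3 - <<'E'
from h import *
o=bot.get_obs(); print(o['tcp_rot'])
go(554.5,-199.9,160,np.pi+.049)
E
```

```text
[-3.13522031  0.06012728  2.96612162]
from [567.6 361.    7.9] yaw 2.966 t 34.85 -> shift [ -94.  -555.5 -143.2] spin -12.9 rows>= 10
```

Request:
{"fn": "carry_out", "kwargs": {"motion": [[1, 0, 0, -25, 0], [1, -3, -10, -80, -1], [1, -8, -50, -135, -3], [1, -18, -105, -150, -5], [1, -28, -165, -150, -7], [1, -38, -225, -150, -9], [1, -48, -285, -150, -11], [1, -58, -345, -148, -13], [1, -68, -405, -146, -13], [1, -78, -460, -145, -13]]}}

```text
time: 36.1
tool_pos: [555.0, -105.1, 160.3]
tcp_rot: [-3.122, 0.057, -3.09]
contact_force: [0.3, 0.0, -0.7]
grip_width: 27.6
```

```bash
python3 - <<'E'
from h import *
o=bot.get_obs(); print(o['tcp_rot'])
go(554.5,-199.9,130,np.pi+.049)
E
```

```text
[-3.1218331   0.05719322 -3.09018992]
from [ 555.  -105.1  160.3] yaw -3.09 t 36.1 -> shift [  7.1 -94.   31.8] spin 0.1 rows>= 2
```

Request:
{"fn": "carry_out", "kwargs": {"motion": [[1, 2, -40, 2, 0], [1, 6, -85, 2, 0], [1, 6, -94, 2, 0], [1, 6, -94, 20, 0], [1, 7, -94, 40, 0], [1, 7, -94, 40, 0], [1, 7, -94, 40, 0]]}}

```text
time: 36.98
tool_pos: [555.4, -199.6, 122.5]
tcp_rot: [-3.122, 0.058, -3.089]
contact_force: [-0.0, -0.5, -1.1]
grip_width: 27.3
```

```bash
python3 - <<'E'
from h import *
o=bot.get_obs(); print(o['tcp_rot'])
go(554.5,-199.9,90,np.pi+.049)
E
```

```text
[-3.12155694  0.05786992 -3.08943973]
from [ 555.4 -199.6  122.5] yaw -3.089 t 36.98 -> shift [ 2.8  0.3 32.4] spin 0.2 rows>= 1
```

Request:
{"fn": "carry_out", "kwargs": {"motion": [[1, 1, 0, 18, 0], [1, 2, 0, 28, 0], [1, 3, 0, 32, 0], [1, 3, 0, 33, 0], [0.56, 3, 0, 33, 0], [0.56, 3, 0, 33, 0], [0.56, 3, 0, 33, 0], [0.56, 3, 0, 2, 0], [0.4, 3, 0, -50, 0], [0.2, 3, 0, -110, 0]]}}

```text
time: 38.22
tool_pos: [545.4, -197.6, 232.8]
tcp_rot: [-3.123, 0.056, -3.09]
contact_force: [-0.6, -0.3, 0.9]
grip_width: 56.0
```

```bash
python3 - <<'E'
from h import *
o=bot.get_obs(); print(o['tcp_rot'])
go(580,-150,330,np.pi+.049)
E
```

```text
[-3.12259737  0.05605884 -3.08966952]
from [ 545.4 -197.6  232.8] yaw -3.09 t 38.23 -> shift [-42.4  44.  -95.8] spin 0.2 rows>= 2
```

Request:
{"fn": "carry_out", "kwargs": {"motion": [[0, -42, 44, -60, 0], [0, -42, 44, -96, 0], [0, -42, 44, -96, 0], [0, -42, 44, -96, 0]]}}

```text
time: 38.72
tool_pos: [579.2, -149.9, 329.3]
tcp_rot: [-3.123, 0.055, -3.09]
contact_force: [0.2, -0.4, -0.5]
grip_width: 90.8
```

```bash
cat > chk.py <<'E'
from h import *
def chk(name):
    c=bot.capture("wrist"); save(c["color"],name,1.25); print(bot.get_obs()['tool_pos'].round(1),bot.get_obs()['tcp_rot'].round(3))
    B={1:(548.4,-80.0),2:(551.5,-140.1),3:(554.5,-199.9),4:(620.4,-76.5),5:(623.5,-136.4),6:(626.4,-196.5)}
    for r in casts(c,(450,720,-300,0),83,False):
        k=min(B,key=lambda k:np.hypot(r[0]-B[k][0],r[1]-B[k][1])); print(k,np.round(r[0]-B[k][0],1),np.round(r[1]-B[k][1],1),"yaw err",round(r[2]-.049,3),np.round(r[3:],1))
    return c
E
python3 -c "
from chk import *
chk('w12.png')
c=bot.capture('top'); save(c['color'],'top2.png',1.25)"
```

```text
[ 578.9 -150.1  328.6] [-3.124  0.053 -3.09 ]
3 -0.3 -1.0 yaw err -0.011 [52.9 28.2]
2 -0.0 -1.1 yaw err 0.006 [52.3 26.7]
1 0.2 -1.7 yaw err 0.004 [52.7 27.8]
5 -1.3 -1.3 yaw err 0.004 [53.  25.9]
4 -1.9 -0.0 yaw err 0.014 [53.4 27.6]
6 11.6 14.6 yaw err -0.048 [56. 28.]
```

View pics/w12.png

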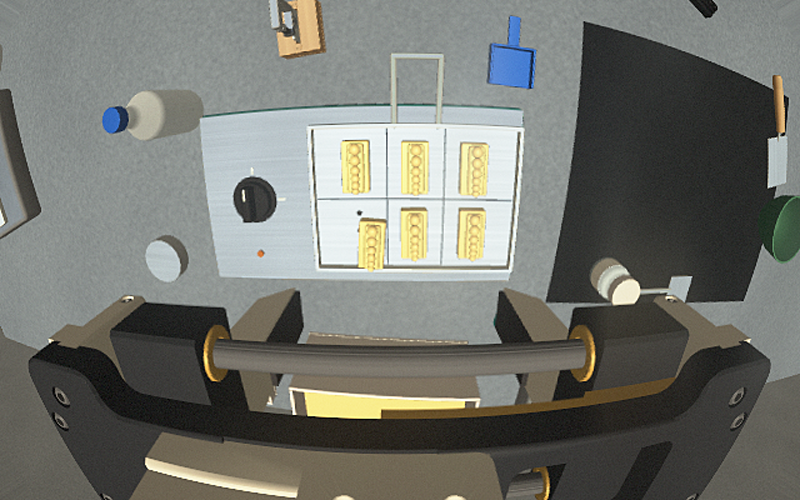

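View pics/top2.png

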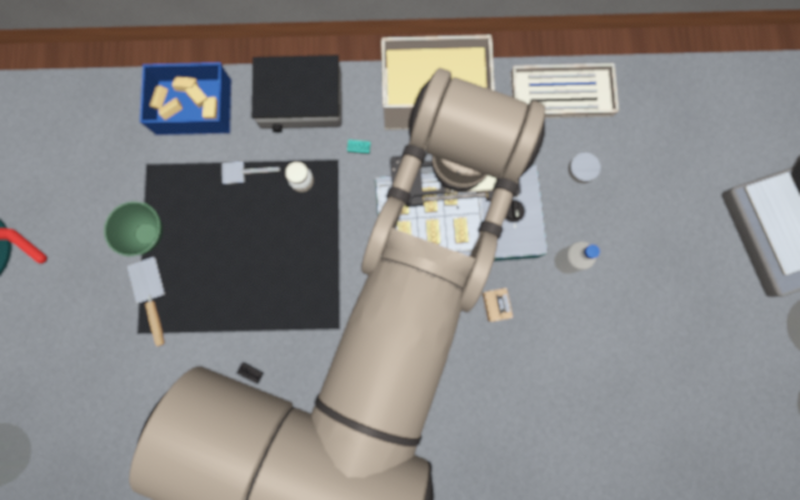

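Cast in bay 6 was knocked about 12 mm back and 15 mm left (picture (372,245)), so it sits close to bay 5. I'll take it by the teeth, because a finger does not fit in the gap, and draw it back.

```bash
python3 - <<'E'
from h import *
c=bot.capture("wrist"); save(c["color"][145:225,250:420],"w12c.png",4.5)
go(637.5,-182.5,140,np.pi+.0)
go(637.5,-182.5,103,np.pi+.0)
E
```

```text
from [ 578.9 -150.2  328.4] yaw -3.09 t 38.88 -> shift [-46.8 -31.8 191.8] spin 2.9 rows>= 4
from [ 578.9 -150.2  328.4] yaw -3.09 t 38.88 -> shift [-44.9 -31.2 228.7] spin 2.9 rows>= 4
```

View pics/w12c.png

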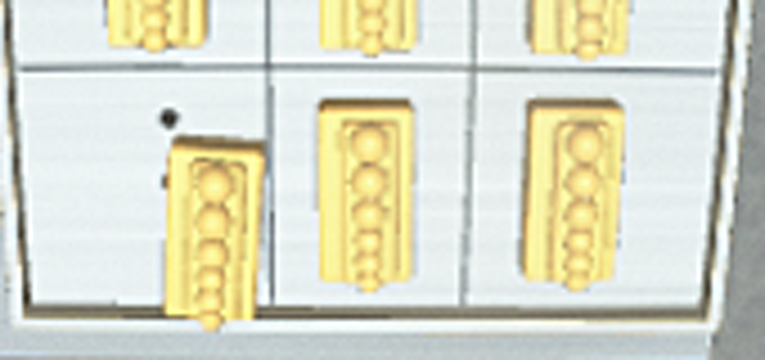

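Request:
{"fn": "carry_out", "kwargs": {"motion": [[0.7, -20, -15, 60, 3], [0.7, -40, -30, 120, 3], [0.7, -46, -31, 170, 3], [0.7, -46, -31, 188, 3], [0.7, -46, -31, 188, 3], [0.7, -46, -31, 188, 3]]}}

```text
time: 39.62
tool_pos: [637.4, -182.1, 146.6]
tcp_rot: [-3.125, 0.058, 3.14]
contact_force: [0.7, -0.2, -0.6]
grip_width: 36.3
```

```bash
python3 - <<'E'
from h import *
o=bot.get_obs(); print(o['grip_width'])
go(637.5,-182.5,103,np.pi+.0)
E
```

```text
36.32606509459626
from [ 637.4 -182.1  146.6] yaw 3.14 t 39.62 -> shift [ 2.4  0.3 43.5] spin -0.1 rows>= 1
```

Request:
{"fn": "carry_out", "kwargs": {"motion": [[0.7, 0, 0, 0, 0], [0.7, 1, 0, 20, 0], [0.7, 2, 0, 36, 0], [0.7, 2, 0, 43, 0], [0.7, 2, 0, 43, 0], [1, 2, 0, 43, 0], [1, 2, 0, 43, 0], [1, 2, 0, 43, 0], [1, 2, 0, 43, 0]]}}

```text
time: 40.75
tool_pos: [638.3, -182.8, 104.2]
tcp_rot: [-3.125, 0.059, 3.141]
contact_force: [1.2, 0.9, 2.4]
grip_width: 15.6
```

```bash
python3 - <<'E'
from h import *
o=bot.get_obs(); print(o['grip_width'])
p=o['tool_pos']; go(p[0]-12,p[1]-15,p[2]+2,np.pi+.049)
E
```

```text
15.605118951036316
from [ 638.3 -182.8  104.2] yaw 3.141 t 40.75 -> shift [ 11.8 -15.1  -2.4] spin -2.9 rows>= 1
```

Request:
{"fn": "carry_out", "kwargs": {"motion": [[1, 0, 0, -4, 0], [1, 6, -8, -4, -1.5], [1, 12, -15, -4, -3], [1, 12, -15, -4, -3], [1, 12, -15, -4, -3], [1, 12, -15, -1, -3], [1, 12, -15, 0, -3], [1, 12, -15, 0, -3]]}}

```text
time: 41.75
tool_pos: [626.4, -197.5, 104.1]
tcp_rot: [-3.122, 0.058, -3.09]
contact_force: [-1.5, 1.6, 3.0]
grip_width: 15.8
```

```bash
python3 - <<'E'
from h import *
o=bot.get_obs(); print(o['grip_width'])
go(626.4,-197.5,104.5,np.pi+.049)
E
```

```text
15.838292064609218
from [ 626.4 -197.5  104.1] yaw -3.09 t 41.75 -> shift [-0.   0.  -0.4] spin 0.1 rows>= 1
```

Release, lift, and look again.

Request:
{"fn": "carry_out", "kwargs": {"motion": [[0.7, 0, 0, 0, 0], [0.7, 0, 0, 0, 0], [0.7, 0, 0, -10, 0], [0.5, 0, 0, -60, 0], [0.3, 20, 20, -120, 0], [0, 46, 46, -180, 0], [0, 46, 46, -225, 0], [0, 46, 46, -225, 0], [0, 46, 46, -225, 0]]}}

```text
time: 42.88
tool_pos: [564.7, -150.1, 324.9]
tcp_rot: [-3.122, 0.058, -3.09]
contact_force: [-0.0, -0.1, 0.1]
grip_width: 83.1
```

```bash
python3 -c "
from chk import *
c=chk('w13.png'); save(c['color'][:130,100:420],'w13c.png',2.4)"
```

```text
[ 564.5 -150.1  323.9] [-3.123  0.056 -3.09 ]
3 -0.9 -1.6 yaw err 0.006 [52.8 27.3]
2 0.4 -0.8 yaw err 0.003 [52.7 26.4]
1 1.0 -1.4 yaw err 0.024 [53.2 28.1]
5 -1.4 -1.3 yaw err 0.009 [52.4 25.6]
4 -1.9 -0.4 yaw err -0.013 [53.6 28.1]
6 -0.8 -3.1 yaw err 0.003 [53.3 27.2]
```

View pics/w13.png

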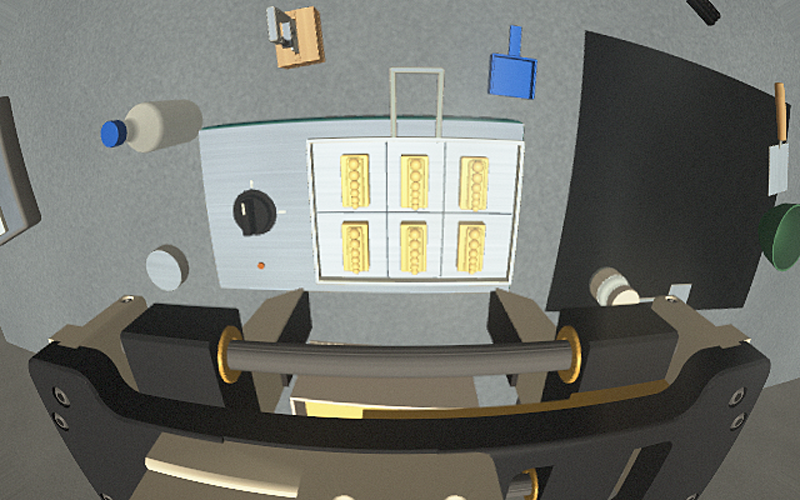

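```bash
python3 - <<'E'
from h import *
go(460,-180,190,np.pi+.049)
E
```

```text
from [ 564.5 -150.1  323.9] yaw -3.09 t 42.92 -> shift [113.3 -22.  128.1] spin 0.1 rows>= 3
```

View pics/w13c.png

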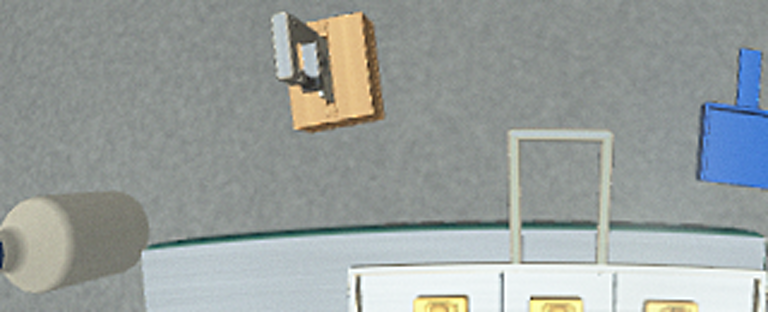

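Request:
{"fn": "carry_out", "kwargs": {"motion": [[0, 38, -7, 40, 0], [0, 76, -14, 85, 0], [0, 113, -22, 128, 0], [0, 113, -22, 128, 0], [0, 113, -22, 128, 0]]}}

```text
time: 43.55
tool_pos: [461.2, -180.5, 190.3]
tcp_rot: [-3.122, 0.057, -3.091]
contact_force: [-0.1, 1.3, 0.0]
grip_width: 91.6
```

```bash
python3 - <<'E'
from h import *
o=bot.get_obs(); print(o['tcp_rot'])
c=bot.capture("wrist"); save(c["color"],"w14.png",1.25); 
W=wcloud(c); np.savez('w14.npz',**c)
E
```

```text
[-3.12243096  0.05707823 -3.09089124]
```

View pics/w14.png

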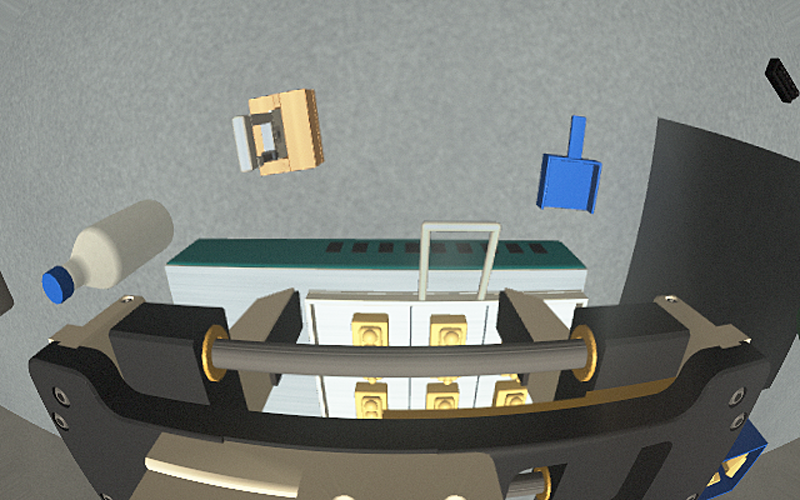

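```bash
python3 - <<'E'
from h import *
c=bot.capture("wrist"); save(c["color"][60:150,175:275],"w15.png",7)
E
```

View pics/w15.png

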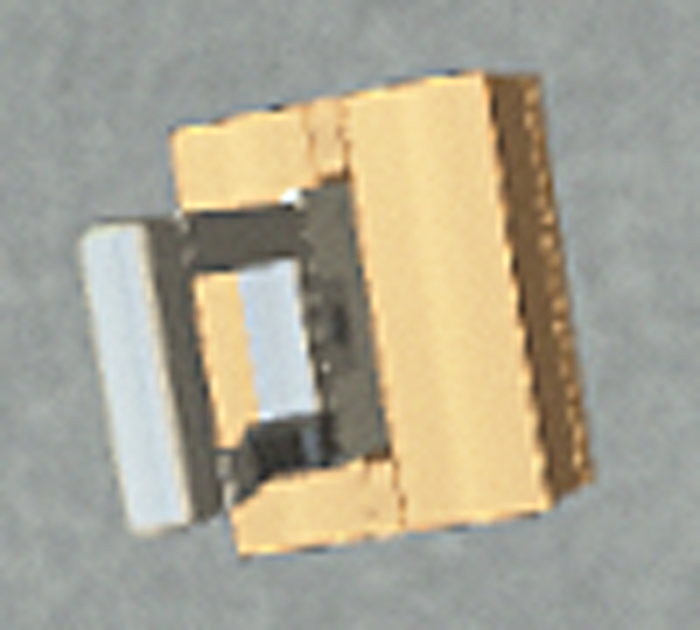

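```bash
python3 - <<'E'
from h import *
c=bot.capture("wrist"); W=wcloud(c)
f=lambda u,v:(175+u/7,60+v/7)
for n,(u,v) in dict(cr1=(118,260),cr2=(135,380),cr3=(155,490),spine=(240,235),plate=(280,350),mid=(220,350),gate=(285,440),nose=(228,470),hold=(420,250),hold2=(300,500),hold3=(230,160)).items():
    a,b=f(u,v); print(n,W[int(b+.5),int(a+.5)].round(1))
for z in (112,116,118):
    print(z,[wz(c,*f(u,v),z)[:2].round(1).tolist() for u,v in [(85,230),(145,222),(190,522),(130,535)]])
print('holder top corners',[wz(c,*f(u,v),34)[:2].round(1).tolist() for u,v in [(172,130),(485,73),(545,508),(240,553)]])
E
```

```text
cr1 [ 383.3 -285.6  116.6]
cr2 [ 396.6 -283.5  118.1]
cr3 [ 409.5 -282.   116.5]
spine [ 382.6 -282.3   87.5]
plate [ 398.5 -283.9   68.1]
mid [ 401.8 -306.8   33.2]
gate [ 409.3 -279.2   78.8]
nose [ 409.1 -277.4  103.6]
hold [ 387.3 -274.3   34.2]
hold2 [ 424.2 -293.4   33.7]
hold3 [ 373.2 -303.4   35.7]
112 [[380.0, -291.9], [379.4, -284.3], [414.0, -279.5], [415.6, -287.2]]
116 [[379.9, -290.1], [379.3, -282.6], [413.3, -277.9], [414.8, -285.5]]
118 [[379.8, -289.1], [379.2, -281.7], [412.9, -277.0], [414.4, -284.6]]
holder top corners [[368.2, -313.7], [361.1, -265.0], [425.2, -255.1], [432.9, -303.6]]
```

```bash
python3 - <<'E'
from h import *
c=bot.capture("wrist"); im=c["color"]; save(im[165:245,325:410],"w16.png",8)
hsv=cv2.cvtColor(im,cv2.COLOR_RGB2HSV).astype(int); g=im.astype(int).sum(2)/3
for u in (345,355,365,375,385,392):
    col=g[170:190,u]; print(u,col.round(0).astype(int).tolist())
go(397,-284.5,140,np.pi+.145)
E
```

```text
345 [164, 164, 161, 158, 162, 124, 161, 194, 209, 218, 215, 211, 209, 188, 157, 161, 161, 162, 162, 150]
355 [154, 161, 156, 160, 169, 127, 154, 188, 203, 209, 214, 206, 202, 180, 155, 157, 163, 163, 164, 154]
365 [161, 159, 158, 154, 160, 127, 146, 184, 201, 212, 208, 204, 203, 182, 153, 161, 159, 163, 164, 155]
375 [159, 166, 170, 168, 165, 145, 148, 177, 208, 212, 211, 210, 206, 189, 161, 158, 161, 168, 161, 163]
385 [157, 158, 156, 154, 154, 139, 145, 172, 207, 211, 211, 212, 211, 187, 133, 165, 158, 159, 162, 164]
392 [159, 164, 160, 162, 165, 142, 140, 169, 206, 212, 217, 212, 212, 191, 103, 142, 144, 144, 151, 159]
from [ 461.7 -180.2  191.1] yaw -3.089 t 43.75 -> shift [ 72.9 -99.8  49. ] spin -5.3 rows>= 3
```

View pics/w16.png

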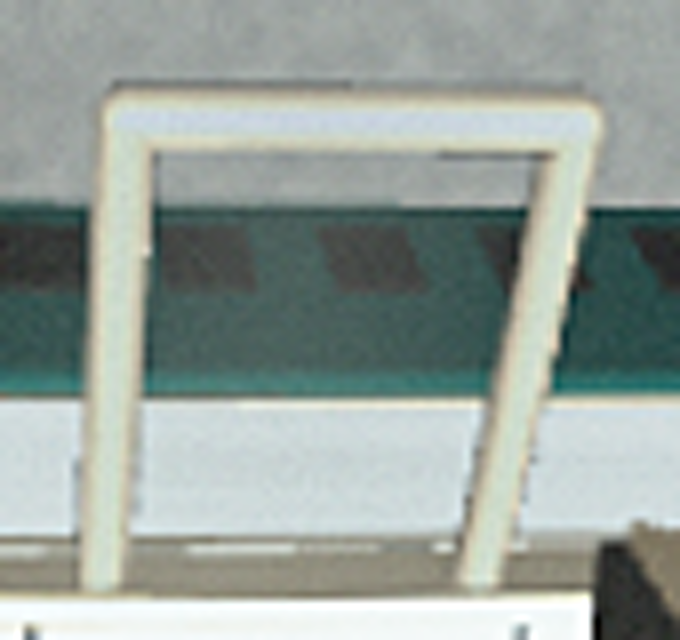

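```bash
python3 - <<'E'
from h import *
c=bot.capture("wrist"); W=wcloud(c)
for u in (345,365,392):
    e=[wz(c,u,v,118)[:2].round(1).tolist() for v in (175.8,183.2)]; print(u,e)
f=lambda u,v:(325+u/8,165+v/8)
for u,v in [(103,120),(602,120)]: print(wz(c,*f(u,v),118).round(1))
print(W[179,345:395:10].round(1).tolist())
E
```

```text
345 [[440.6, -164.2], [446.6, -163.7]]
365 [[439.7, -148.8], [445.7, -148.2]]
392 [[438.3, -127.6], [444.3, -126.8]]
[ 444.3 -169.4  118. ]
[ 441.3 -120.5  118. ]
[[442.7, -164.2, 119.7], [441.8, -156.6, 120.9], [441.2, -149.1, 121.4], [440.8, -141.3, 121.2], [440.0, -133.7, 121.9]]
```

Request:
{"fn": "carry_out", "kwargs": {"motion": [[0.65, 24, -35, 0, -2], [0.65, 48, -70, 10, -5], [0.65, 73, -100, 35, -5], [0.65, 73, -100, 49, -5], [0.65, 73, -100, 49, -5], [0.65, 73, -100, 49, -5]]}}

```text
time: 44.55
tool_pos: [397.7, -284.1, 140.6]
tcp_rot: [-3.116, 0.057, -3.001]
contact_force: [-0.5, -0.2, 0.5]
grip_width: 36.4
```

```bash
python3 - <<'E'
from h import *
c=bot.capture("wrist"); save(c["color"],"w17.png",1.25)
o=bot.get_obs(); print(o['tcp_rot'],o['grip_width'])
go(397,-284.3,105,np.pi+.145)
# expected pixels of crown top corners
R=Ro.from_euler('z',.145).as_matrix()
for x,y in ((-18,-4.5),(-18,4.5),(18,-4.5),(18,4.5)): print((wproj(c,np.array([397,-284.3,116.5])+R@[x,y,0])*1.25).round(0))
E
```

```text
[-3.11523084  0.05731331 -3.00039699] 34.18432027600629
from [ 397.7 -284.2  140.7] yaw -3.0 t 44.6 -> shift [ 2.7  0.9 35.6] spin -0.2 rows>= 1
[393. 252.]
[412. 252.]
[394. 315.]
[411. 315.]
```

View pics/w17.png

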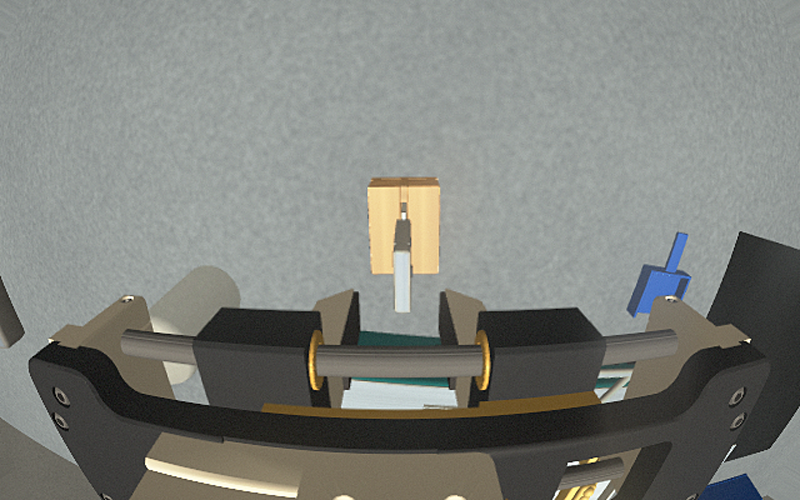

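Request:
{"fn": "carry_out", "kwargs": {"motion": [[0.65, 1, 1, 18, 0], [0.65, 2, 1, 30, 0], [0.65, 3, 1, 35, 0], [0.65, 3, 1, 35, 0], [1, 3, 1, 35, 0], [1, 3, 1, 35, 0], [1, 3, 1, 35, 0], [1, 3, 1, 35, 0], [1, 3, 1, 35, 0]]}}

```text
time: 45.72
tool_pos: [396.8, -284.3, 105.8]
tcp_rot: [-3.115, 0.058, -3.0]
contact_force: [-0.5, 1.1, 3.4]
grip_width: 8.4
```

```bash
python3 - <<'E'
from h import *
o=bot.get_obs(); print(o['tool_pos'],o['tcp_rot'],o['grip_width'],o['contact_force'])
p=o['tool_pos']; go(p[0],p[1],p[2]+45)
go(380,-145-.145*30,150,np.pi+.049)
E
```

```text
[ 396.79366542 -284.27232026  105.81804597] [-3.11499145  0.05759971 -3.00039251] 8.449389417234057 [-0.52742202  1.09370463  3.40310166]
from [ 396.8 -284.3  105.8] yaw -3.0 t 45.73 -> shift [ -2.6  -1.2 -44.9] spin 0 rows>= 1
from [ 396.8 -284.3  105.8] yaw -3.0 t 45.73 -> shift [ -4.9 134.7 -47.6] spin 5.3 rows>= 3
```

Request:
{"fn": "carry_out", "kwargs": {"motion": [[1, -1, 0, -12, 0], [1, -2, -1, -30, 0], [1, -3, -1, -48, 0], [1, -3, -1, -48, 0], [1, -3, 35, -48, 2], [1, -4, 80, -48, 4], [1, -4, 120, -48, 5], [1, -4, 134, -48, 5], [1, -4, 134, -48, 5]]}}

```text
time: 46.85
tool_pos: [379.4, -150.0, 150.4]
tcp_rot: [-3.12, 0.06, -3.086]
contact_force: [1.4, -0.7, 0.0]
grip_width: 8.3
```

```bash
python3 - <<'E'
from h import *
o=bot.get_obs(); print(o['tool_pos'],o['tcp_rot'],o['grip_width'],o['contact_force'])
c=bot.capture("wrist"); save(c["color"],"w18.png",1.25)
c=bot.capture("scene"); save(c["color"],"s18.png",1.25); save(c["color"][150:270,190:350],"s18c.png",5)
E
```

```text
[ 379.35953344 -150.04480478  150.36039641] [-3.11972552  0.05978662 -3.08598159] 8.33273427944601 [ 1.42969421 -0.69987969  0.00508327]
```

View pics/w18.png

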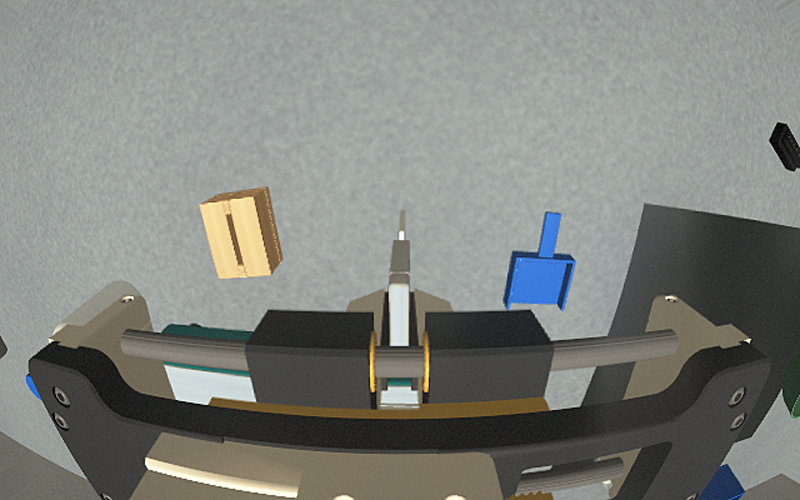

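View pics/s18c.png

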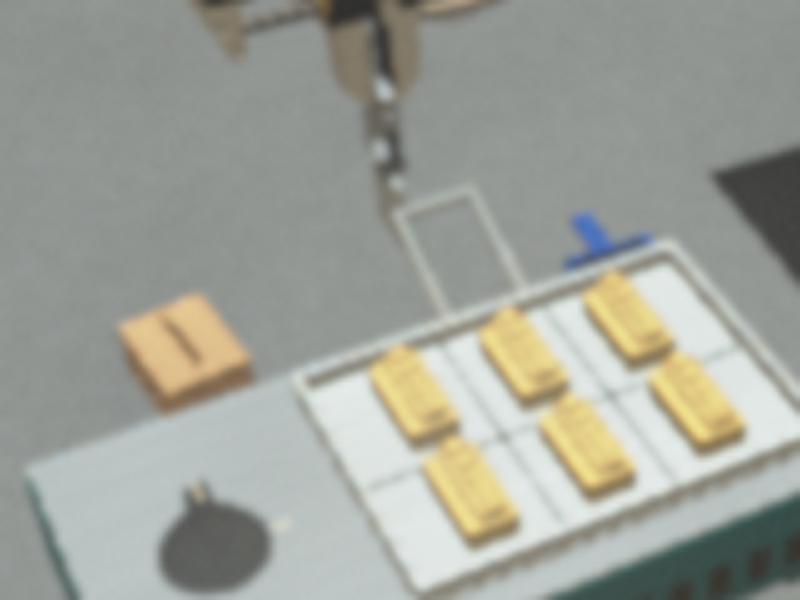

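```bash
cat >> h.py <<'E'
def Tm(p,rpy):
    T=np.eye(4);T[:3,:3]=Ro.from_euler('xyz',rpy).as_matrix();T[:3,3]=p;return T
Tg=Tm([396.79,-284.27,105.82],[-3.11499,.0576,-3.00039]); Hg=Tm([397.0,-284.2,109.5],[0,0,.145])
TH=np.linalg.inv(Tg)@Hg
def hook():
    o=bot.get_obs(); return Tm(o['tool_pos'],o['tcp_rot'])@TH
BAR=np.array([442.7,-145.0,118.0])
E
python3 - <<'E'
from h import *
H=hook(); print(H[:3,3].round(1),Ro.from_matrix(H[:3,:3]).as_euler('xyz').round(3))
u=np.array([np.cos(.049),np.sin(.049),0])
mouth=H@[17,0,-22,1]; print('mouth',mouth[:3].round(1))
tgt=BAR-u*25-np.array([0,0,0]); d=tgt-mouth[:3]; p=bot.get_obs()['tool_pos']+d; print(d.round(1)); go(*p,np.pi+.049)
d=BAR-mouth[:3]; R=Ro.from_euler('xyz',bot.get_obs()['tcp_rot']).as_matrix(); print('push dir in tool for 43mm',(R.T@(u*43)).round(1))
c=bot.capture("wrist")
for x in(-18,18): print(x,[(wproj(c,(H@[x,y,7,1])[:3])*1.25).round(0) for y in(-4.5,4.5)])
E
```

```text
[ 380.  -151.2  154.2] [ 0.004 -0.003  0.058]
mouth [ 397.  -150.1  132.2]
[ 20.7   3.9 -14.2]
from [ 379.8 -151.2  150.5] yaw -3.088 t 46.95 -> shift [-20.    3.1  15.4] spin 0.3 rows>= 1
push dir in tool for 43mm [-42.9  -0.2   2.6]
-18 [array([390., 285.]), array([412., 285.])]
18 [array([392., 355.]), array([411., 355.])]
```

```bash
python3 - <<'E'
from h import *
c=bot.capture("wrist"); save(c["color"][155:285,270:380],"w19.png",5); W=wcloud(c)
for v in range(168,262,6): print(v, W[v,320].round(1), round(v*1.25))
E
```

```text
168 [ 375.5 -155.2    0.6] 210
174 [ 360.1 -154.7   71.8] 218
180 [ 360.2 -154.4   86.8] 225
186 [ 360.7 -154.2   98.8] 232
192 [ 361.4 -153.9  108.9] 240
198 [ 361.7 -153.7  119.2] 248
204 [ 361.5 -153.5  129.7] 255
210 [ 361.3 -153.4  139.2] 262
216 [ 361.2 -153.2  147.7] 270
222 [ 361.  -153.1  155.6] 278
228 [ 362.5 -152.9  159.8] 285
234 [ 365.2 -152.7  161.4] 292
240 [ 369.3 -152.5  160.3] 300
246 [ 372.  -152.4  162.2] 308
252 [ 376.1 -152.2  161.4] 315
258 [ 380.5 -151.9  160.6] 322
```

View pics/w19.png

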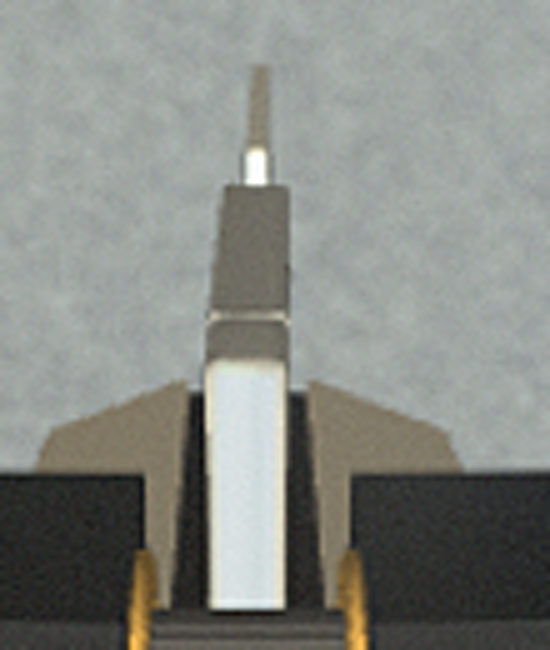

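Request:
{"fn": "carry_out", "kwargs": {"motion": [[1, -10, 2, 5, 0], [1, -20, 3, 15, 0], [1, -20, 3, 15, 0], [1, -20, 3, 15, 0], [1, -20, 3, 15, 0]]}}

```text
time: 47.68
tool_pos: [400.2, -147.5, 136.7]
tcp_rot: [-3.12, 0.06, -3.089]
contact_force: [-0.3, -0.0, -1.6]
grip_width: 8.4
```

```bash
cat >> h.py <<'E'
def hk():
    H=hook(); o=bot.get_obs(); u=np.array([np.cos(.049),np.sin(.049),0]);n=np.array([-u[1],u[0],0])
    m=(H@[17,0,-22,1])[:3]; d=BAR-m; R=Ro.from_euler('xyz',o['tcp_rot']).as_matrix()
    print('mouth to bar: along',round(d@u,1),'lat',round(d@n,1),'up',round(d[2],1),'F',o['contact_force'].round(1),'w',round(o['grip_width'],1),'hook rpy',Ro.from_matrix(H[:3,:3]).as_euler('xyz').round(3),'t',o['time'])
    return d,u,n,R
E
python3 - <<'E'
from h import *
d,u,n,R=hk(); t=u*(d@u+15)+n*(d@n)+np.array([0,0,d[2]]); print((R.T@t).round(1), (R.T@(t-u*21)).round(1))
c=bot.capture("wrist"); save(c["color"][155:330,200:440],"w20.png",3.3)
E
```

```text
mouth to bar: along 25.3 lat 0.2 up -0.4 F [-0.3 -0.  -1.6] w 8.4 hook rpy [ 0.005 -0.002  0.057] t 47.675
[-40.2   0.1   2.8] [-19.2   0.1   1.5]
```

View pics/w20.png

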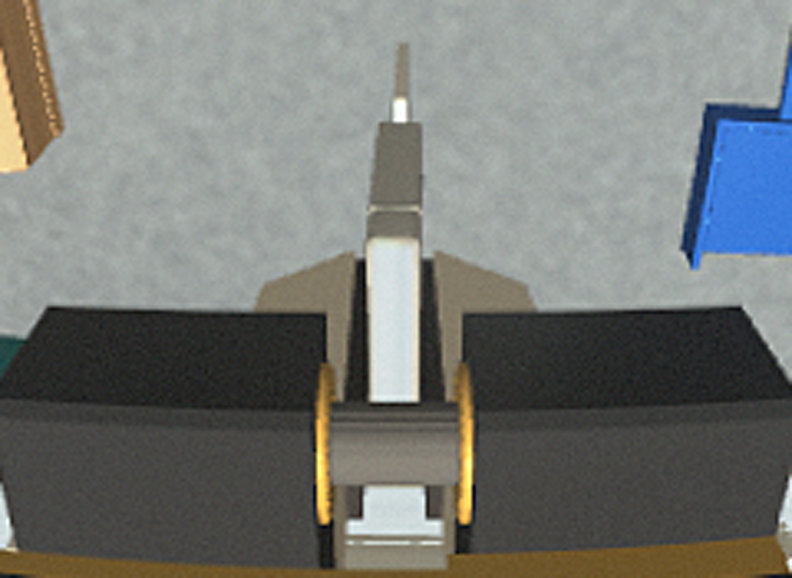

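Request:
{"fn": "carry_out", "kwargs": {"motion": [[1, -8, 0, 1, 0], [1, -16, 0, 1, 0], [1, -22, 0, 1.5, 0], [1, -26, 0, 2, 0], [1, -29, 0, 2, 0], [1, -29, 0, 2, 0]]}}

```text
time: 48.48
tool_pos: [428.9, -145.9, 136.2]
tcp_rot: [-3.12, 0.059, -3.089]
contact_force: [-2.2, -1.0, -0.8]
grip_width: 8.9
```

```bash
python3 - <<'E'
from h import *
d,u,n,R=hk(); t=u*(d@u+15)+n*(d@n)+np.array([0,0,d[2]]); print((R.T@t).round(1))
E
```

```text
mouth to bar: along -3.4 lat -0.1 up 0.1 F [-2.2 -1.  -0.8] w 8.9 hook rpy [ 0.005 -0.002  0.057] t 48.475
[-11.5  -0.1   0.6]
```

Request:
{"fn": "carry_out", "kwargs": {"motion": [[1, -4, 0, 0, 0], [1, -8, 0, 0.5, 0], [1, -12, 0, 0.6, 0], [1, -12, 0, 0.6, 0], [1, -12, 0, 0.6, 0]]}}

```text
time: 49.1
tool_pos: [441.1, -145.2, 136.1]
tcp_rot: [-3.12, 0.059, -3.089]
contact_force: [-0.7, -0.4, -4.3]
grip_width: 8.7
```

```bash
python3 - <<'E'
from h import *
d,u,n,R=hk(); print((R.T@np.array([0,0,-10])).round(1))
E
```

```text
mouth to bar: along -15.7 lat -0.2 up 0.2 F [-0.7 -0.4 -4.3] w 8.7 hook rpy [ 0.005 -0.002  0.057] t 49.1
[ 0.6  0.2 10. ]
```

Past the nose; lower 10 mm.

Request:
{"fn": "carry_out", "kwargs": {"motion": [[1, 0, 0, 4, 0], [1, 0.5, 0, 8, 0], [1, 0.5, 0, 10, 0], [1, 0.5, 0, 10, 0], [1, 0.5, 0, 10, 0]]}}

```text
time: 49.72
tool_pos: [441.5, -145.5, 126.3]
tcp_rot: [-3.12, 0.06, -3.089]
contact_force: [1.0, 0.2, -1.1]
grip_width: 8.7
```

```bash
python3 - <<'E'
from h import *
hk()
c=bot.capture("wrist"); save(c["color"],"w21.png",1.25)
c=bot.capture("scene"); save(c["color"][150:230,220:320],"s21.png",7)
E
```

```text
mouth to bar: along -16.0 lat 0.2 up 10.0 F [ 1.   0.2 -1.1] w 8.7 hook rpy [ 0.005 -0.002  0.057] t 49.725
```

View pics/w21.png

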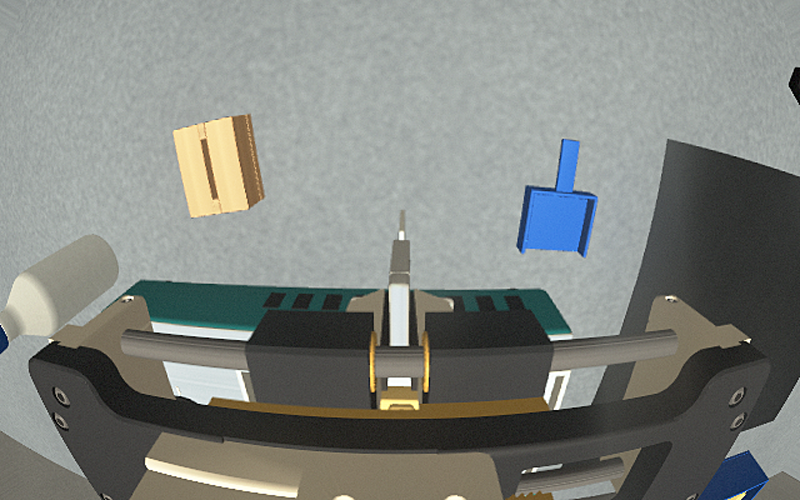

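View pics/s21.png

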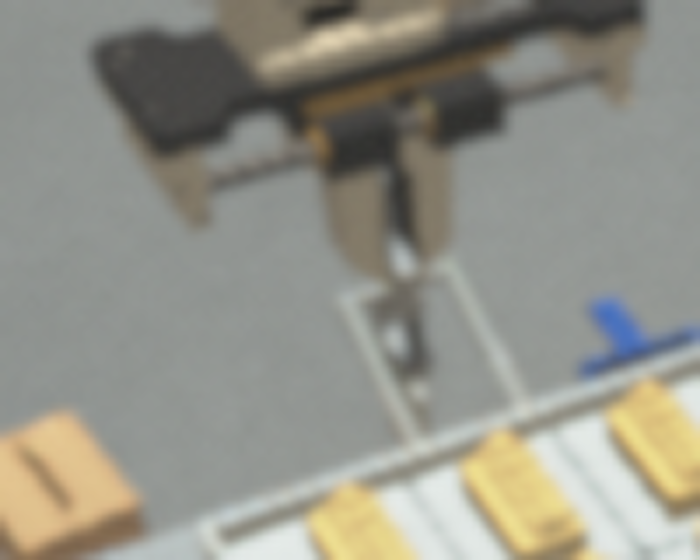

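Request:
{"fn": "carry_out", "kwargs": {"motion": [[0.75, 0, 0, 0, 0], [0.75, 0, 0, 0, 0], [0.75, 0, 0, 0, 0], [0.75, -1, 0, -10, 0], [0.75, -3, 0, -40, 0], [0.5, 20, 0, -90, 0], [0.3, 30, 30, -120, 0], [0.3, 30, 60, -120, 0], [0.3, 30, 60, -120, 0]]}}

```text
time: 50.95
tool_pos: [400.9, -83.8, 244.0]
tcp_rot: [-3.119, 0.062, -3.086]
contact_force: [0.7, 0.4, 0.4]
grip_width: 58.2
```

```bash
python3 - <<'E'
from h import *
o=bot.get_obs(); print(o['tool_pos'],o['tcp_rot'])
c=bot.capture("wrist"); save(c["color"],"w22.png",1.25); save(c["color"][130:260,200:400],"w22c.png",4)
c=bot.capture("scene"); save(c["color"][150:230,220:320],"s22.png",7)
E
```

```text
[400.92374223 -83.76020443 244.00265699] [-3.11925183  0.06151752 -3.08617429]
```

View pics/w22.png

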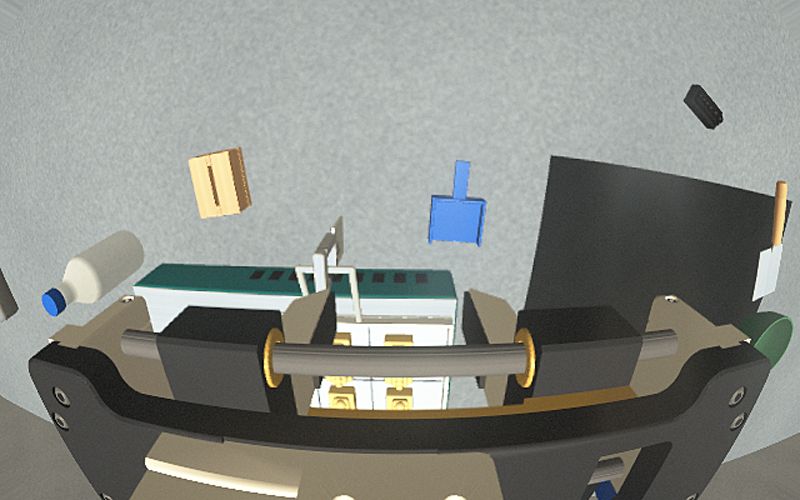

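View pics/s22.png

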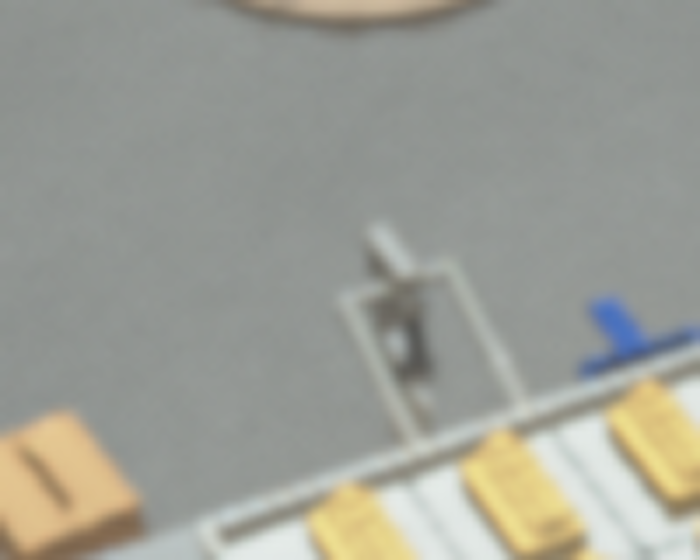

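```bash
python3 - <<'E'
from h import *
go(600,-285,230,np.pi+.049)
E
```

```text
from [401.3 -85.1 243.3] yaw -3.088 t 51.05 -> shift [-186.5 -209.7   29.3] spin 0.3 rows>= 5
```

View pics/w22c.png

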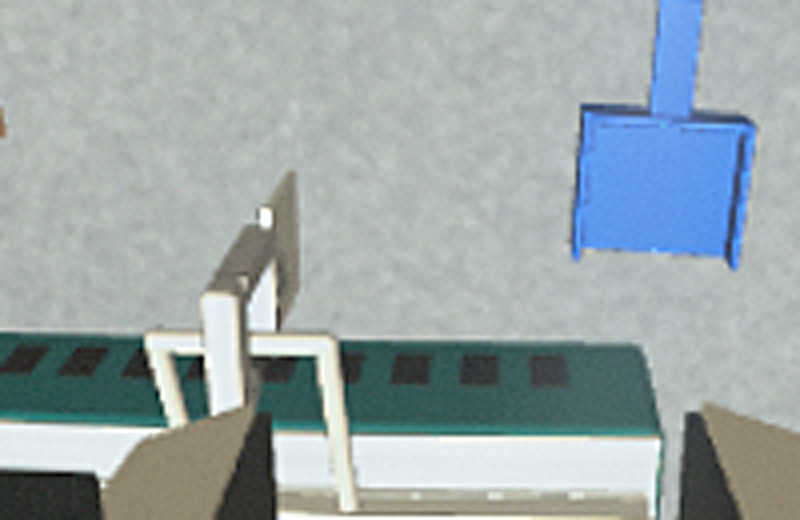

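Request:
{"fn": "carry_out", "kwargs": {"motion": [[0.5, -38, -42, 0, 0], [0.5, -75, -84, 0, 0], [0.5, -112, -126, 0, 0], [0.5, -150, -168, 15, 0], [0.5, -186, -210, 29, 0], [0.5, -186, -210, 29, 0], [0.5, -186, -210, 29, 0]]}}

```text
time: 51.92
tool_pos: [598.9, -285.9, 229.3]
tcp_rot: [-3.12, 0.059, -3.089]
contact_force: [-0.3, -0.0, 0.4]
grip_width: 45.8
```

```bash
python3 - <<'E'
from h import *
o=bot.get_obs(); print(o['tool_pos'],o['tcp_rot'])
c=bot.capture("wrist"); save(c["color"],"w23.png",1.25); save(c["color"][130:230,260:380],"w23c.png",6)
save(c["color"][60:160,360:500],"w23h.png",5)
E
```

```text
[ 598.91622514 -285.89646921  229.2868326 ] [-3.12039921  0.05880102 -3.08851824]
```

View pics/w23.png

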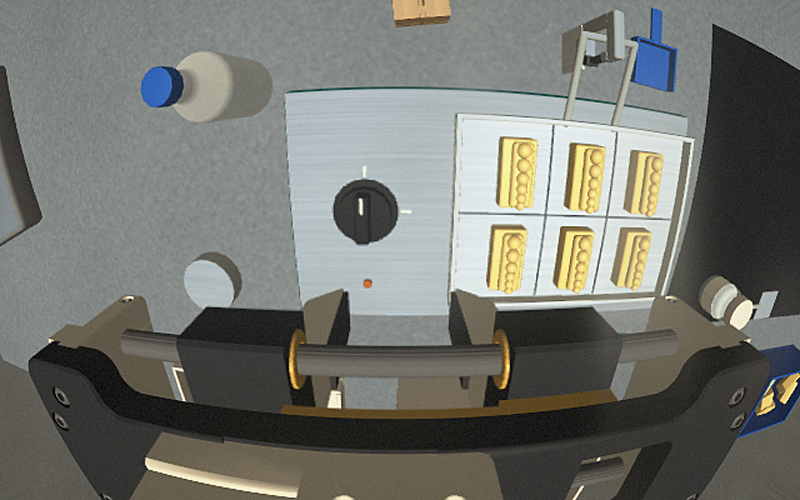

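View pics/w23c.png

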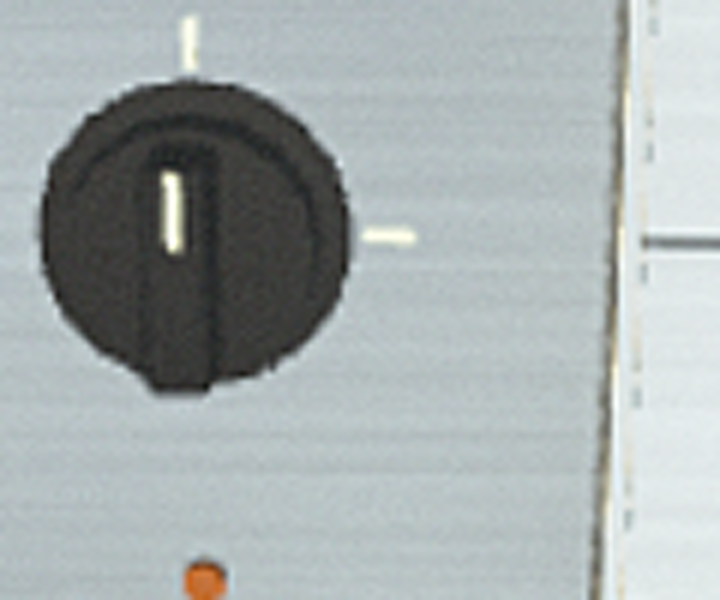

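```bash
python3 - <<'E'
from h import *
c=bot.capture("wrist"); W=wcloud(c); f=lambda u,v:(260+u/6,130+v/6)
print('top depth',[W[int(f(u,v)[1]+.5),int(f(u,v)[0]+.5)].round(1).tolist() for u,v in [(180,300),(173,220),(180,350),(280,250),(90,250),(500,400),(90,500)]])
for n,(u,v) in dict(near=(182,165),far=(180,385),L=(147,290),Rr=(212,290)).items(): print(n,wz(c,*f(u,v),109.5)[:2].round(1))
im=c["color"]; g=cv2.cvtColor(im,cv2.COLOR_RGB2GRAY); m=(g<110).astype(np.uint8)[140:200,262:325]
pts=np.argwhere(m)[:,::-1]; 
cn,_=cv2.findContours(m,cv2.RETR_EXTERNAL,cv2.CHAIN_APPROX_NONE); k=max(cn,key=len)[:,0]
for z in (80.5,91.5):
    P=np.array([wz(c,u+262,v+140,z)[:2] for u,v in k],np.float32); print(z,cv2.minEnclosingCircle(P),cv2.fitEllipse(P))
E
```

```text
top depth [[599.8, -316.6, 109.4], [587.1, -317.8, 109.7], [607.7, -316.4, 109.5], [596.2, -301.8, 92.5], [598.1, -333.6, 92.0], [624.6, -263.5, 81.4], [647.5, -335.2, 81.4]]
near [ 578.1 -316.8]
far [ 613.9 -316.3]
L [ 598.4 -321.8]
Rr [ 597.8 -311.6]
80.5 ((597.9097900390625, -318.3379821777344), 28.027732849121094) ((597.1004028320312, -318.3265686035156), (52.1375617980957, 53.83539581298828), 79.83772277832031)
91.5 ((594.6657104492188, -317.2444152832031), 27.010974884033203) ((593.8857421875, -317.2334289550781), (50.24619674682617, 51.882450103759766), 79.83753204345703)
```

```bash
python3 - <<'E'
from h import *
go(595.7,-316.7,93.5,np.pi+.05)
E
```

```text
from [ 599.  -285.1  231.2] yaw -3.087 t 52.02 -> shift [ 13.4 -28.3 137.8] spin 0.2 rows>= 3
```

View pics/w23h.png

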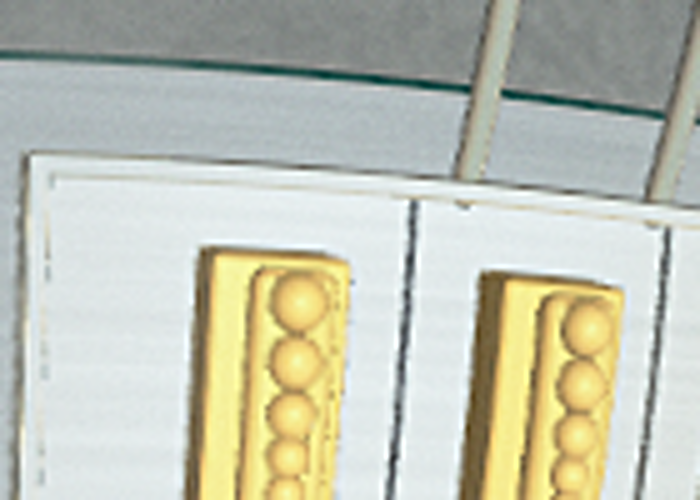

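```bash
python3 - <<'E'
from chk import *
c=chk('w24.png'); save(c["color"][0:90,430:560],"w24h.png",6)
E
```

```text
[ 599.1 -284.9  231.6] [-3.118  0.062 -3.087]
3 -0.7 -1.6 yaw err 0.004 [53.  28.3]
2 0.1 -2.2 yaw err 0.001 [53. 28.]
1 0.8 -2.6 yaw err -0.01 [53.  28.2]
6 -0.8 -3.6 yaw err 0.017 [53.7 28.2]
4 -1.4 -1.5 yaw err 0.009 [54.1 27.6]
5 -1.0 -2.3 yaw err 0.016 [52.9 27.9]
```

View pics/w24h.png

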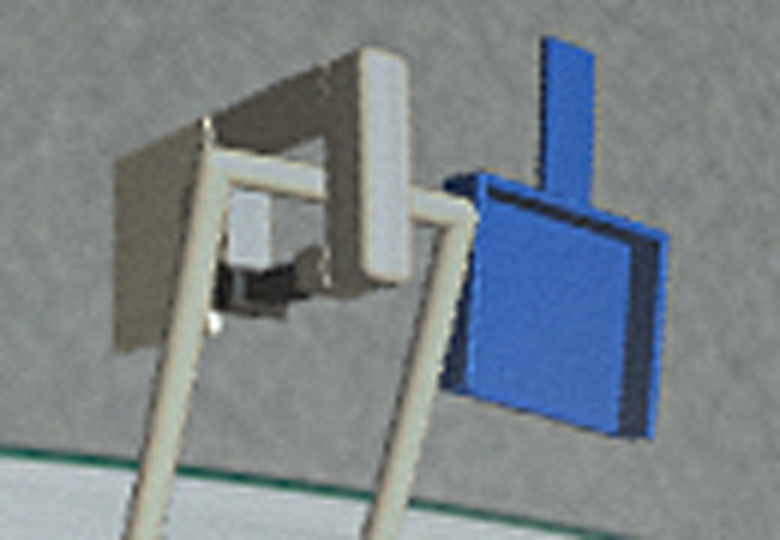

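The tag hangs with the bar under the crown and the gate closed against the nose (crop (290,280)). Next, the knob.

Request:
{"fn": "carry_out", "kwargs": {"motion": [[0.6, 5, -15, 40, 0], [0.6, 10, -28, 85, 0], [0.6, 12, -28, 115, 0], [0.6, 13, -28, 130, 0], [0.6, 13, -28, 137, 0], [0.6, 13, -28, 138, 0], [1, 13, -28, 138, 0], [1, 13, -28, 138, 0], [1, 13, -28, 138, 0], [1, 13, -28, 138, 0]]}}

```text
time: 53.32
tool_pos: [596.6, -316.8, 94.4]
tcp_rot: [-3.117, 0.063, -3.087]
contact_force: [0.3, -2.3, 2.2]
grip_width: 10.8
```

```bash
python3 - <<'E'
from h import *
o=bot.get_obs(); print(o['tool_pos'],o['tcp_rot'],o['grip_width'],o['contact_force'])
p=o['tool_pos']; go(p[0],p[1],p[2]-5)
E
```

```text
[ 596.55397621 -316.83183134   94.35076851] [-3.11731331  0.06253091 -3.08731735] 10.846958249012847 [ 0.28551251 -2.30167507  2.18100496]
from [ 596.6 -316.8   94.4] yaw -3.087 t 53.33 -> shift [0.3 0.1 5. ] spin 0 rows>= 1
```

Gripped. Push down in steps.

Request:
{"fn": "carry_out", "kwargs": {"motion": [[1, 0, 0, 2, 0], [1, 0, 0, 4, 0], [1, 0, 0, 6, 0], [1, 0, 0, 6, 0], [1, 0, 0, 6, 0]]}}

```text
time: 53.95
tool_pos: [596.7, -316.9, 89.5]
tcp_rot: [-3.117, 0.062, -3.087]
contact_force: [-3.3, 1.2, 9.6]
grip_width: 10.7
```

Request:
{"fn": "carry_out", "kwargs": {"motion": [[1, 0, 0, 2, 0], [1, 0, 0, 3.5, 0], [1, 0, 0, 3.5, 0], [1, 0, 0, 3.5, 0]]}}

```text
time: 54.45
tool_pos: [596.7, -316.9, 87.6]
tcp_rot: [-3.117, 0.063, -3.087]
contact_force: [-4.9, 2.0, 11.6]
grip_width: 10.8
```

Request:
{"fn": "carry_out", "kwargs": {"motion": [[1, 0, 0, 2.5, 0], [1, 0, 0, 2.5, 6], [1, 0, 0, 2.5, 14], [1, 0, 0, 2.5, 22], [1, 0, 0, 2.5, 30], [1, 0, 0, 2.5, 38], [1, 0, 0, 2.5, 46], [1, 0, 0, 2.5, 54], [1, 0, 0, 2.5, 62], [1, 0, 0, 2.5, 62]]}}

```text
time: 55.7
tool_pos: [596.4, -317.4, 86.8]
tcp_rot: [3.099, 0.052, 2.111]
contact_force: [-5.7, 1.5, 12.2]
grip_width: 10.9
```

```bash
python3 - <<'E'
from h import *
o=bot.get_obs(); print(o['tool_pos'],o['tcp_rot'],o['grip_width'],o['contact_force'],o['moment'])
c=bot.capture("wrist"); save(c["color"],"w25.png",1.25)
E
```

```text
[ 596.44197757 -317.39466001   86.77353566] [3.09863144 0.05211757 2.11080394] 10.912567988213688 [-5.70905025  1.45844725 12.22341064] [-0.24669196  1.2747218  -0.02858637]
```

View pics/w25.png

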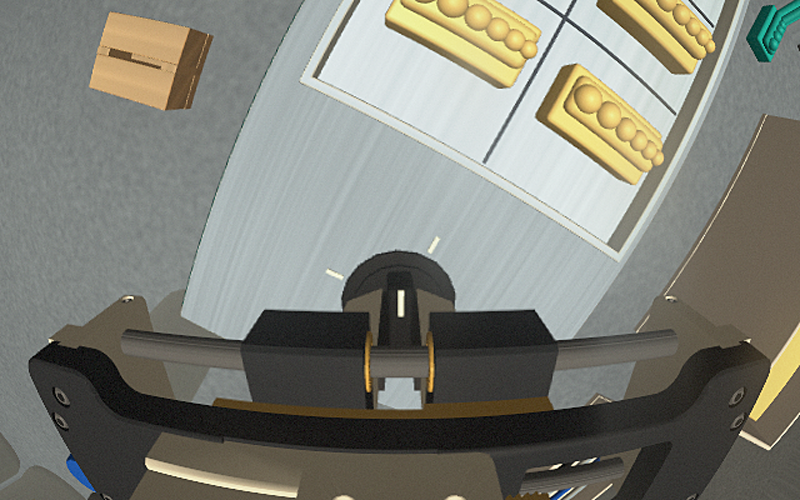

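Request:
{"fn": "carry_out", "kwargs": {"motion": [[1, 0, 0, 2, 7], [1, 0, 0, 2, 14], [1, 0, 0, 1, 21], [1, 0, 0, 0, 27], [1, 0, 0, 0, 31], [1, 0, 0, 0, 33], [1, 0, 0, 0, 33], [1, 0, 0, 0, 33]]}}

```text
time: 56.75
tool_pos: [596.5, -317.4, 88.3]
tcp_rot: [3.077, 0.022, 1.538]
contact_force: [-3.7, 1.0, 10.1]
grip_width: 11.7
```

```bash
python3 - <<'E'
from h import *
o=bot.get_obs(); print(o['tool_pos'],o['tcp_rot'],o['grip_width'],o['contact_force'],o['moment'])
c=bot.capture("wrist"); save(c["color"],"w26.png",1.25)
E
```

```text
[ 596.45407902 -317.36555395   88.25650625] [3.07694703 0.02153978 1.53821439] 11.661295204802649 [-3.69583881  1.01327649 10.13268162] [-0.07448838  0.85924955  0.51627499]
```

View pics/w26.png

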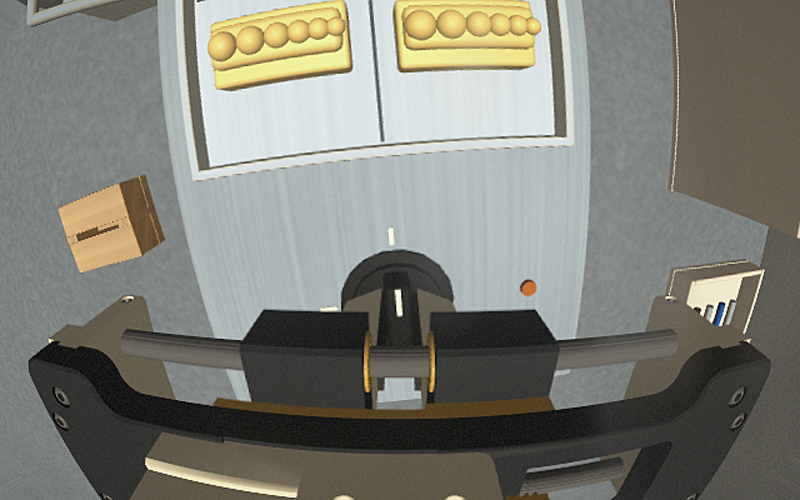

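Request:
{"fn": "carry_out", "kwargs": {"motion": [[0.7, 0, 0, 0, 0], [0.6, 0, 0, 0, 0], [0.6, 0, 0, 0, 0], [0.6, 0, 0, -20, 0], [0.5, 0, 0, -60, 0], [0.3, 0, 0, -110, 0], [0.3, 0, 0, -130, 0], [0.3, 0, 0, -130, 0]]}}

```text
time: 57.8
tool_pos: [588.7, -314.5, 219.6]
tcp_rot: [3.074, 0.023, 1.538]
contact_force: [1.1, -0.3, -0.5]
grip_width: 64.1
```

```bash
python3 - <<'E'
from h import *
o=bot.get_obs(); print(o['tool_pos'],o['tcp_rot'])
c=bot.capture("wrist"); save(c["color"],"w27.png",1.25)
f=lambda u,v:(u/1.25,v/1.25)
go(560,-200,330,np.pi+.049)
E
```

```text
[ 588.73073344 -314.53712828  219.57368627] [3.07404975 0.0231498  1.53821278]
from [ 588.1 -314.1  217.6] yaw 1.538 t 57.85 -> shift [ 110.7  -24.3 -116.6] spin -94.7 rows>= 9
```

View pics/w27.png

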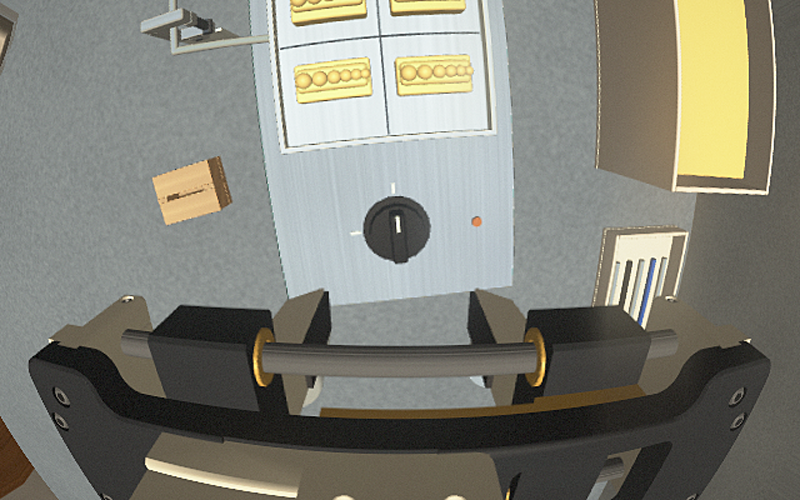

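```bash
python3 - <<'E'
from h import *
c=bot.capture("wrist"); save(c["color"][135:225,270:370],"w27c.png",7)
E
```

```text
(no output)
```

View pics/w27c.png

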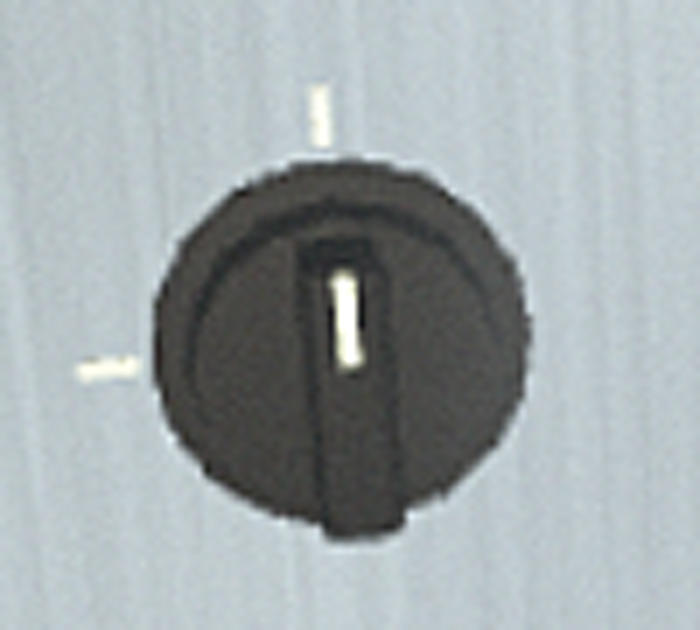

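```bash
python3 - <<'E'
from h import *
c=bot.capture("wrist"); f=lambda u,v:(270+u/7,135+v/7)
a=wz(c,*f(343,275),109.5);b=wz(c,*f(351,362),109.5); d=a-b; print('mark dir',np.degrees(np.arctan2(d[1],d[0])).round(1))
a=wz(c,*f(333,240),109.5);b=wz(c,*f(367,530),109.5); d=a-b; print('bar',np.degrees(np.arctan2(d[1],d[0])).round(1))
a=wz(c,*f(319,90),80.5);b=wz(c,*f(321,140),80.5); d=a-b; print('tick',np.degrees(np.arctan2(d[1],d[0])).round(1))
for s in ((297,270),(315,520)),((375,260),(402,515)):
    a=wz(c,*f(*s[0]),109.5);b=wz(c,*f(*s[1]),109.5); d=a-b; print('edge',np.degrees(np.arctan2(d[1],d[0])).round(1))
E
```

```text
mark dir 93.3
bar 94.6
tick 90.3
edge 91.8
edge 94.3
```

Request:
{"fn": "carry_out", "kwargs": {"motion": [[0.3, 20, -4, -50, -8], [0.3, 50, -10, -90, -18], [0.3, 85, -18, -117, -28], [0.3, 110, -24, -117, -38], [0.3, 110, -24, -117, -48], [0.3, 110, -24, -117, -58], [0.3, 110, -24, -117, -68], [0.3, 110, -24, -117, -78], [0.3, 110, -24, -117, -88], [0.3, 110, -24, -117, -95]]}}

```text
time: 59.2
tool_pos: [559.8, -200.4, 327.0]
tcp_rot: [-3.118, 0.057, -3.081]
contact_force: [-0.7, -0.2, 0.4]
grip_width: 64.4
```

Request:
{"fn": "carry_out", "kwargs": {"motion": [[0, 0, 0, 0, 0], [0, 0, 0, 0, 0], [0, 0, 0, 0, 0], [0, 0, 0, 0, 0]]}}

```text
time: 59.7
tool_pos: [559.8, -200.4, 327.0]
tcp_rot: [-3.118, 0.057, -3.082]
contact_force: [0.2, -0.2, -0.4]
grip_width: 91.6
```

```bash
python3 - <<'E'
from chk import *
c=chk('w28.png'); c=bot.capture("scene"); save(c["color"],"s28.png",1.25)
E
```

```text
[ 559.8 -200.5  327.1] [-3.118  0.057 -3.081]
3 -1.0 -2.0 yaw err 0.017 [52.5 26.9]
2 -0.3 -1.9 yaw err -0.009 [53. 28.]
1 0.6 -1.2 yaw err 0.019 [53.2 28.4]
5 -1.4 -1.9 yaw err 0.013 [53.1 27.7]
6 -1.0 -2.8 yaw err 0.002 [53.3 26.8]
4 -2.1 -0.7 yaw err 0.0 [52.2 27.7]
```

View pics/w28.png

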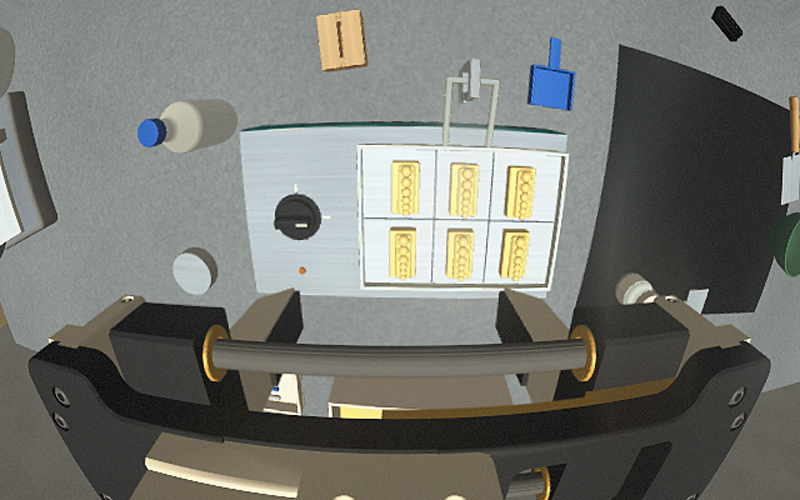

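View pics/s28.png

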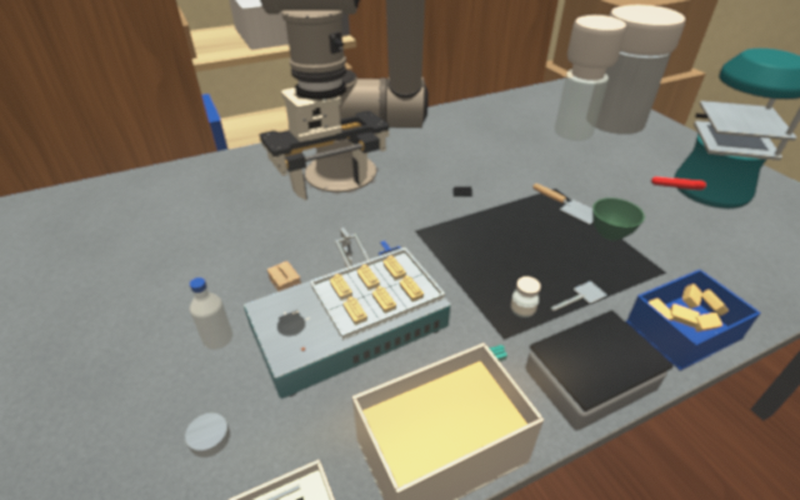

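All the checks are good, so I'm handing in the job.

```bash
python3 -c "
from plant import bot
print(bot.close_job())"
```

```text
the job is handed in; nothing more can be done
None
```

The job is done and handed in at about 60 s of the 210 s allowed; the hand-in gives no verdict.

- **Impression tray:** it lies upright on the bench between the robot and the dryer.
- **Casts:** all six stand teeth up, one to a bay. One was knocked about 19 mm in bay 6 while I was working, so I took it by the teeth and put it back. The last wrist view shows every cast within about 3 mm of its bay centre and within about 1° of square. The one put back is the furthest off, about 3 mm to the right.
- **Tag:** it hangs on the eye bar, with the bar under the crown and the gate shut against the nose.
- **Dryer:** after that I pushed the knob in about 7 mm (about 12 N) and turned it to the end stop. Its mark now points about 93°, against an expected 92.8°.
- **Bystanders:** the bottle and jar are still standing in the last pictures.

**Disagreement:** the tool slowly drifted to about 3.5° of tilt during the run. It stayed steady between each pick-up and placing, and I saw no effect on the casts or the tag.

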